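Ease a stuck steriliser-box lid off evenly with a wedge

ROBOT

A 6-joint arm with a two-finger parallel gripper is mounted at the origin on the work surface. World frame = base frame: x ahead of the robot, y to its left, z up, the work surface at z = 0. Lengths are in mm, angles in rad, forces in N, time in s.
With the tool pointing down it reaches from about 275 to 1000 mm from the base axis. Payload 8.4 kg.
Tool frame: the origin (TCP) lies midway between the tips of the shut fingers; the grasp point (between the pads) lies 19 mm behind it; z points along the fingers, y is the line along which they close (so a half turn about z gives the same grasp; the last joint's range is limited). The gripper opens to 85 mm and grips with 20 to 120 N. Pads are 22 mm wide; open, the fingers measure 114 mm over their backs; the gripper's body (76 mm by 85 mm) begins 54 mm behind the grasp point. The pads swing forward as they close: fully open they stand 13 mm farther back than shut.
Start: joints at [1.292, 0.353, 1.633, -0, 1.155, -0.002], TCP at [170.798, 601.212, 231.281] pointing down, gripper open.
Joint ranges: [-2.63, 2.63], [-0.92, 2.1], [0.06, 2.66], [-1.3, 4.44], [0, 2.69], [-3.02, 3.02]. Speed limits (rad/s): [2.22, 2.22, 2.79, 3.14, 3.14, 3.14].

INTERFACE

Orientations are given as [roll, pitch, yaw] about the fixed x, y, z axes, in that order (R = Rz(yaw) Ry(pitch) Rx(roll)).
In Python, from rig import r gives the robot as it stands.
- The arm moves only by the tool servo_tool, never from a script. Its argument "deltas" is a list of rows, each an object of numbers: "x", "y", "z": the shift along the world's x, y, z in mm; "rx", "ry", "rz": the turn, a rotation vector about the world's x, y, z in rad; "gripper": the gripper's target within -1 to 1 (fully open at 1, half-way at 0, shut at -1). A call has 1 to 10 rows; each row is the pose to reach, as a shift and turn from the pose commanded when the call began; what a row does not reach only later rows make up. A row lasts 1/10 s, in which the tool goes at most 50 mm and 8.59 degrees, less where a joint would pass 70% of its speed; a pose out of reach is approached as far as the arm can. A call with a gripper value outside its range is refused whole. The fingers move at their own pace and stop on an object; "newtons" is the grip in N (left out, the last holds). Time passes only in rows, so rows that repeat a pose let the fingers close. It gives the time, the measured TCP pose, the force, the opening and the grip force at its end, in the units of the state.
- r.sense(): the state, without advancing time (a new reading comes with each control period).
- r.grab_frame(name): name is "side" or "top" or "wrist"; returns the picture (420x560x3 uint8, blue, green, red); there is no depth.
- r.camera_params(name): a dict with "mtx" (3x3 intrinsics, pixels), "eye" and "orientation" of the camera in the world. Camera axes: x right, y down, z forward; pixel columns grow to the right and rows downward; lengths in mm; the calibration is good to about 2 mm. The wrist camera is an equidistant fisheye: a pixel r from the principal point sees the ray r / f radians off the axis. A picture is of the moment at which its call begins: read the wrist's pose just before it. camera_params takes no time and is no camera call; for the wrist camera it gives the pose at the moment of the call.
- r.sign_off(): hands the job in; it is judged then, once.
Trained networks look in the newest picture that a camera, given by its name, has taken for a name from the list of things; names that differ only in an ending like _2 or _b are one class to them, and where a whole thing is asked for, a point or a joint stands for the part that bears it (a point fixed in the world has none). Each returns a list of dicts, best first, with "conf" (0 to 1); they miss things now and then, are a little off and sometimes report something else, mostly with a low value. They report only what shows in the picture. A call takes as long as a camera call. They do not tell look-alikes from the thing itself.
- r.recognise(name, camera): "box" ([left, top, width, height] in pixels, round what is visible of it).
The state is a dict: "clock": time; "qpos": joint angles; "qvel": joint speeds; "joint_efforts": joint torques, N m; "eef_pos": TCP position; "tcp_rot": TCP orientation; "contact_force": force on the tool from outside, world axes, zero at the start; "wrist_torque": the same for the moment, N m; "opening": opening from 0.0 (shut) to 1.0 (fully open); "grasp_force": force on a finger pad.
Only numpy, scipy, OpenCV 4.12 (cv2) and the standard library are available. Lean on these libraries where they do the work, as an engineer would, in place of code of your own. Each camera call takes 0.05 s, during which the arm holds its last target. There are 200 camera calls.

TASK

The lid of the sterilising box is stuck on its gasket. Draw the wedge out of its holder by the blade, lay it down on the worktop and let go, take it again by its upright handle block, and work it into the seam from the left and right sides in turn until both sides of the lid stand at least 8 mm higher than fully closed, never letting one side get more than 6 mm ahead of the other. Lift the lid with the wedge only, not with the gripper, then leave the wedge lying flat wholly on the blue mat without disturbing the cup, bottle or jar.

Things in the scene. Friction and masses are not known exactly. Their poses are not given: they have to be found in the camera images.
- box: Fixed steriliser box, steel base, teal lid. Origin: centre of underside on the worktop; z up; left is +y, right is -y in its own frame. The base ends in a flat plate 130 (x) by 180 (y) mm, top 65 mm up. The lid, 120 (x) by 130 (y) by 25 mm, centred, has its flat underside 69 mm up when closed (a 4 mm seam). The plate juts out as a 25 mm ledge at left and right, to lay the wedge on and slide it in.
- left_lift (a joint): Rise of the lid's left (+y) edge as an angle about the right edge: rise in mm = 130 x value (8 mm is 0.0615); 0 closed, at most 0.1 (13 mm). The gasket grips with about 6 N plus 1.5 N of lid weight; the edge stays where it is left. Raising one edge does not move the other. Starts at 0 to 1.5 mm.
- right_lift (a joint): The same for the right (-y) edge, turning about the left edge; independent of the left.
- left_edge (a point): Middle of the lid's lower left edge (lid x = 0, y = 65 mm), 69 mm above the box's origin when closed. Here the seam is a slot 50 mm wide in x between black gasket strips, open right through under the lid to the other side. A 45 degree lead-in lip juts 6 mm out above the mouth. Its z axis is the lid's upward normal. The lid has no handle and stays attached; its edges can only rise.
- right_edge (a point): Middle of the lid's lower right edge (y = -65 mm), with the same slot and lip; otherwise like left_edge.
- holder: Fixed white hood 110 (x) by 46 (y) by 50 mm high, open only at its -x end (towards the robot). Origin: centre of underside. Cavity 36 mm wide, 43 mm high, floor 3 mm above the worktop, x from -55 to 50 mm. At the start the wedge lies in it handle first, about 47 mm of blade sticking out of the -x end, on whichever side of the box the mat is not.
- wedge: Loose wedge tool 140 mm long, 30 mm wide, 0.14 kg. Origin: on the flat underside, half way along; +x to the tip, z up. Steel blade x = 15 to 70 mm: 2 mm thick at the tip, 1 mm thicker every 4 mm. Green handle: a 16 mm high bar x = -70 to 15 mm carrying an upright square block 30 by 30 mm, x = -45 to -15 mm, top 40 mm above the underside, to be gripped by either pair of faces. Driving it in takes 10 to 20 N.
- wedge_tip (a point): Middle of the blade's tip edge on the underside (wedge x = 70 mm).
- wedge_tail (a point): Middle of the handle's end on the underside (wedge x = -70 mm).
- mat: Fixed blue mat 200 (x) by 130 (y) mm, 3 mm thick. Origin: centre of its underside. It lies on the other side of the box from the holder.
- cup: Bystander: open steel cup, 72 mm across, 85 mm high. Origin: centre of its underside.
- bottle: Bystander: amber bottle, 60 mm across, 130 mm high. Origin: centre of its underside.
- jar: Bystander: glass jar with blue cap, 64 mm across, 60 mm high. Origin: centre of its underside.
Mind the look-alikes: they are no part of the job. Several things have the shape of the box; the one meant has the colours described above. There is more than one size of the mat; the job needs the smaller.

How it is judged:
By the outcome, as a careful person would: the job done as asked, in the order asked, and still so for the second after the job is handed in, with the robot touching nothing.
It also fails if it takes over 72 s, if anything falls off the work surface, if the arm or the gripper's body presses on something with over 40 N, if the wrist force passes 120 N, or if a joint passes its speed limit or range.

## Working session

There is one attempt and no reset: what is moved stays moved. The work goes in short steps, Python scripts to look and compute and a tool call to move; the robot and the scene stay as the last step left them, time stands still between calls to the robot, and variables do not carry over. Pictures are saved under pics/ and viewed, at most 10 in all, crops included, and the job is handed in when it is done.

Besides the shell and the picture viewer there is one more tool, called after ">>>" in YAML: its name, and indented under it one key for each argument. servo_tool: Moves the arm, as the interface text tells. Its arguments: {"type":"object","properties":{"deltas":{"type":"array","items":{"type":"object","properties":{"x":{"type":"number"},"y":{"type":"number"},"z":{"type":"number"},"rx":{"type":"number"},"ry":{"type":"number"},"rz":{"type":"number"},"gripper":{"type":"number"}}}},"newtons":{"type":"number"}},"required":["deltas"]}

```bash
ls; mkdir -p pics; cat > h.py <<'E'
import numpy as np, cv2
from scipy.spatial.transform import Rotation as R
from rig import r
def cam(n):
    p=r.camera_params(n); return p
def Rm(o):
    o=np.array(o,float)
    return o if o.shape==(3,3) else R.from_euler('xyz',o).as_matrix()
def pix2w(n,u,v,z,p=None):
    p=p or r.camera_params(n); K=np.array(p['mtx'])
    a=(u-K[0,2])/K[0,0]; b=(v-K[1,2])/K[1,1]
    if n=='wrist':
        t=np.hypot(a,b); s=np.sin(t)/t if t>1e-9 else 1; d=np.array([a*s,b*s,np.cos(t)])
    else: d=np.array([a,b,1.])
    d=Rm(p['orientation'])@d; e=np.array(p['eye'],float)
    return e+d*(z-e[2])/d[2]
def w2pix(n,P,p=None):
    p=p or r.camera_params(n); K=np.array(p['mtx'])
    c=Rm(p['orientation']).T@(np.array(P,float)-np.array(p['eye'],float))
    if n=='wrist':
        t=np.arctan2(np.hypot(c[0],c[1]),c[2]); h=np.hypot(c[0],c[1])+1e-12
        a,b=c[0]/h*t,c[1]/h*t
    else: a,b=c[0]/c[2],c[1]/c[2]
    return np.array([K[0,0]*a+K[0,2],K[1,1]*b+K[1,2]])
E
python3 - <<'E'
from h import *
print(r.sense())
for n in('top','side','wrist'):
    p=r.camera_params(n); print(n,p)
    cv2.imwrite(f'pics/{n}0.png',r.grab_frame(n))
    for k in('box','holder','wedge','mat','cup','bottle','jar'):
        print(k,[(np.round(d['box']).tolist(),round(d['conf'],2)) for d in r.recognise(k,n)])
a=cv2.imread('pics/top0.png');cv2.imwrite('pics/top0b.png',cv2.resize(a,(800,600)))
E
```

```text
pics
{'clock': 0.0, 'qpos': array([ 1.29158463e+00,  3.53647773e-01,  1.63411445e+00,  1.12615962e-05,
        1.15517384e+00, -2.39395856e-03]), 'qvel': array([-0.00068578,  0.00027413,  0.00026706,  0.00168749, -0.00081166,
        0.00076824]), 'joint_efforts': array([ 5.69257827e-04, -6.05234742e+01, -3.42077637e+01,  4.01071031e-05,
        9.05907626e-03, -6.64154129e-06]), 'eef_pos': array([170.67740278, 600.77043784, 230.57032568]), 'tcp_rot': array([-3.14024928e+00, -1.35127464e-05,  2.86477035e+00]), 'contact_force': array([ 0.10869202, -0.07337064,  0.04419195]), 'wrist_torque': array([-0.05328046,  0.02690014, -0.05286686]), 'grasp_force': 0.0, 'opening': 1.0006459227157922}
top {'mtx': array([[462.45646654,   0.        , 281.35503409],
       [  0.        , 462.45646654, 204.17434499],
       [  0.        ,   0.        ,   1.        ]]), 'eye': array([ 347.31109172,  120.3908115 , 1227.47523335]), 'orientation': array([-2.94281652e+00,  2.73880034e-03, -1.59093348e+00])}
box [([287.0, 171.0, 84.0, 64.0], 0.9), ([267.0, 266.0, 78.0, 62.0], 0.77), ([430.0, 215.0, 13.0, 18.
[... 894 characters left out ...]
.0], 0.68), ([262.0, 210.0, 84.0, 70.0], 0.18)]
cup [([330.0, 191.0, 23.0, 36.0], 0.96), ([259.0, 212.0, 86.0, 70.0], 0.49)]
bottle [([377.0, 240.0, 32.0, 56.0], 0.77), ([268.0, 212.0, 74.0, 49.0], 0.17)]
jar [([349.0, 224.0, 28.0, 26.0], 0.73)]
wrist {'mtx': array([[325.1922621 ,   0.        , 284.60310436],
       [  0.        , 325.1922621 , 215.43478882],
       [  0.        ,   0.        ,   1.        ]]), 'eye': array([101.5977435 , 619.57286613, 373.95363429]), 'orientation': array([ 2.85426969e+00, -4.26779142e-04,  1.29360212e+00])}
box [([0.0, 326.0, 54.0, 71.0], 0.76)]
holder []
wedge [([4.0, 405.0, 4.0, 6.0], 0.43)]
mat [([312.0, 349.0, 65.0, 21.0], 0.68)]
cup []
bottle []
jar []
```

View pics/top0b.png

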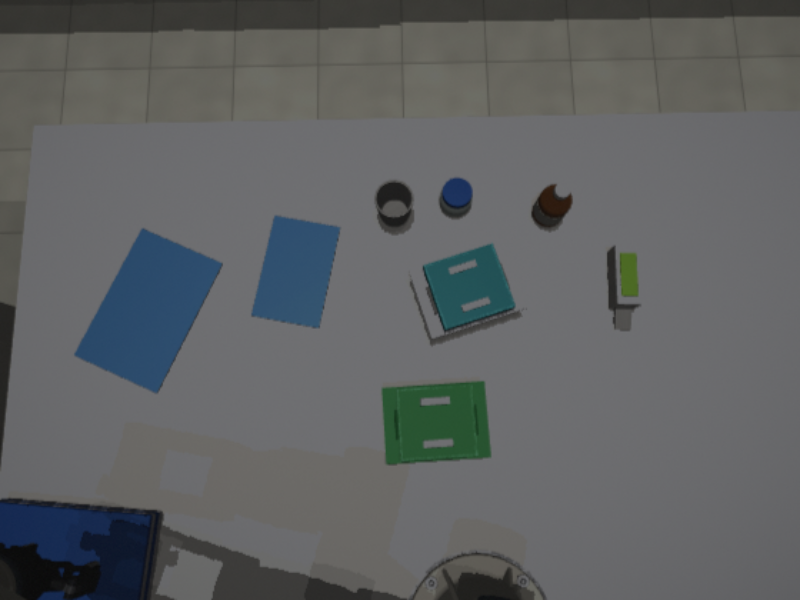

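View pics/side0.png

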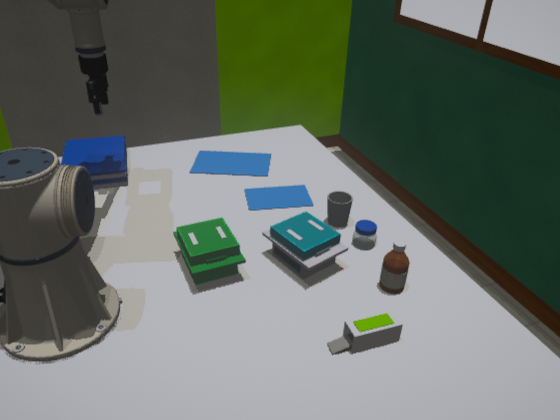

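The top view shows the teal box at about (468,288), the holder with the wedge blade pointing towards the robot at (628,290), and the small mat at (297,272). The cup (394,203), jar (457,195) and bottle (552,205) stand behind the box. The green box and the large mat are look-alikes. Next I'll measure poses.

```bash
cat > m.py <<'E'
from h import *
a=cv2.imread('pics/top0.png'); hsv=cv2.cvtColor(a,cv2.COLOR_BGR2HSV)
def rect(mask,z,win):
    m=np.zeros_like(mask);x0,y0,x1,y1=win;m[y0:y1,x0:x1]=mask[y0:y1,x0:x1]
    m=cv2.morphologyEx(m,cv2.MORPH_OPEN,np.ones((2,2)))
    c=max(cv2.findContours(m,0,2)[0],key=cv2.contourArea)[:,0,:]
    P=np.array([pix2w('top',u,v,z)[:2] for u,v in c],np.float32)
    q=cv2.minAreaRect(P); return np.round(q[0],1),np.round(q[1],1),round(q[2],1)
rng=lambda lo,hi:cv2.inRange(hsv,np.array(lo),np.array(hi))
print('lid',rect(rng((80,80,40),(98,255,255)),94,(280,160,375,245)))
print('mat',rect(rng((99,80,40),(115,255,255)),3,(170,145,245,235)))
print('grn',hsv[195,440],rect(rng((35,80,60),(50,255,255)),50,(420,165,455,225)))
print('hsv blade',hsv[223,436],'hood',hsv[209,440],'table',hsv[250,436])
for n,(u,v,z) in dict(tipL=(430.5,230,4),tipR=(441,230,4),bt=(436,210,45),cup=(275.5,141,85),jar=(320,136,60),bottle=(392,133,120)).items(): print(n,pix2w('top',u,v,z).round(1))
b=cv2.resize(a[150:245,270:460],(760,380),interpolation=cv2.INTER_CUBIC); cv2.imwrite('pics/crop1.png',cv2.convertScaleAbs(b,alpha=1.7))
E
python3 m.py
```

```text
lid (array([5.812e+02, 1.000e-01]), array([121.4, 131.9]), 16.9)
mat (array([636.9, 317.5]), array([129.4, 199.1]), 78.3)
grn [ 43 166 106] (array([ 607.2, -297.6]), array([30.3, 78.2]), 87.5)
hsv blade [10  9 82] hood [110   7 112] table [120   5 111]
tipL [ 515.3 -277.4    4. ]
tipR [ 514.8 -305.4    4. ]
bt [ 561.8 -282.7   45. ]
cup [744.7 130.7  85. ]
jar [764.9  12.6  60. ]
bottle [ 747.5 -163.4  120. ]
```

View pics/crop1.png

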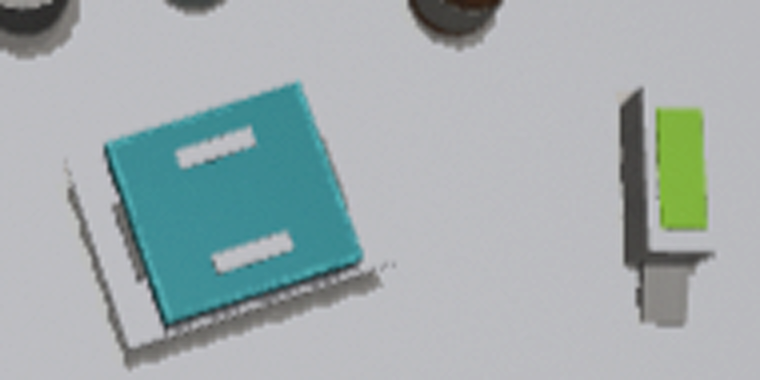

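The lid lies at (581, 0) with yaw of about 16.9°, and the mat at (637, 317) at about −11.7°. The holder is at about −2.5° and the blade tip near (513, −292). I'll go above the blade.

>>> servo_tool:
  deltas:
    - {"x": 180, "y": -450, "rz": -1.455, "gripper": 1}
    - {"x": 180, "y": -450, "rz": -1.455}
    - {"x": 180, "y": -450, "rz": -1.455}
    - {"x": 180, "y": -450, "rz": -1.455}
    - {"x": 180, "y": -450, "rz": -1.455}
    - {"x": 180, "y": -450, "rz": -1.455}
    - {"x": 180, "y": -450, "rz": -1.455}
    - {"x": 180, "y": -450, "rz": -1.455}
    - {"x": 180, "y": -450, "rz": -1.455}
    - {"x": 180, "y": -450, "rz": -1.455}

```text
invalid input
```

>>> servo_tool:
  deltas:
    - {"x": 180, "y": -443, "z": -90, "rz": -1.455}
    - {"x": 180, "y": -443, "z": -90, "rz": -1.455}
    - {"x": 180, "y": -443, "z": -90, "rz": -1.455}
    - {"x": 180, "y": -443, "z": -90, "rz": -1.455}
    - {"x": 180, "y": -443, "z": -90, "rz": -1.455}
    - {"x": 180, "y": -443, "z": -90, "rz": -1.455}
    - {"x": 180, "y": -443, "z": -90, "rz": -1.455}
    - {"x": 180, "y": -443, "z": -90, "rz": -1.455}
    - {"x": 180, "y": -443, "z": -90, "rz": -1.455}
    - {"x": 180, "y": -443, "z": -90, "rz": -1.455}

```text
invalid input
```

```bash
python3 - <<'E'
from h import *
import pickle
s=r.sense();print(s['clock'],s['eef_pos'],s['tcp_rot'],s['qpos'].round(2))
p=r.camera_params('wrist');pickle.dump(p,open('p1.pkl','wb'))
a=r.grab_frame('wrist');cv2.imwrite('pics/w1.png',a);print(p['eye'],p['orientation'])
print(r.recognise('wedge','wrist'),r.recognise('wedge_tip','wrist'))
E
```

```text
1.2 [170.78942767 601.19507649 231.27398688] [-3.14157225e+00 -6.20355053e-06  2.86481151e+00] [ 1.29  0.35  1.63  0.    1.16 -0.  ]
[101.59792055 619.57338223 373.93566414] [ 2.85426962e+00 -3.97348881e-04  1.29360218e+00]
[] [{'box': [3.4, 405.3, 6.0, 4.6], 'conf': 0.45}]
```

View pics/w1.png

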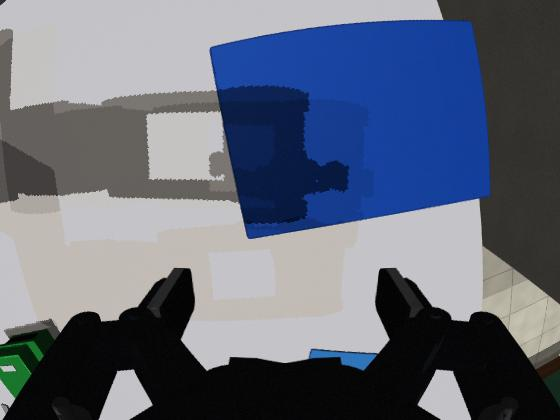

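The move was refused as invalid, so this frame still shows the start view, with the large mat and the fingers at (190,290) and (390,290). I'll retry with complete rows.

>>> servo_tool:
  deltas:
    - {"x": 180, "y": -450, "z": 0, "rx": 0, "ry": 0, "rz": -1.455, "gripper": 1}
    - {"x": 180, "y": -450, "z": 0, "rx": 0, "ry": 0, "rz": -1.455, "gripper": 1}
    - {"x": 180, "y": -450, "z": 0, "rx": 0, "ry": 0, "rz": -1.455, "gripper": 1}
    - {"x": 180, "y": -450, "z": 0, "rx": 0, "ry": 0, "rz": -1.455, "gripper": 1}
    - {"x": 180, "y": -450, "z": 0, "rx": 0, "ry": 0, "rz": -1.455, "gripper": 1}
    - {"x": 180, "y": -450, "z": 0, "rx": 0, "ry": 0, "rz": -1.455, "gripper": 1}
    - {"x": 180, "y": -450, "z": 0, "rx": 0, "ry": 0, "rz": -1.455, "gripper": 1}
    - {"x": 180, "y": -450, "z": 0, "rx": 0, "ry": 0, "rz": -1.455, "gripper": 1}
    - {"x": 180, "y": -450, "z": 0, "rx": 0, "ry": 0, "rz": -1.455, "gripper": 1}
    - {"x": 180, "y": -450, "z": 0, "rx": 0, "ry": 0, "rz": -1.455, "gripper": 1}

```text
clock: 2.35
eef_pos: [351.3, 148.8, 231.6]
tcp_rot: [3.141, -0.0, 1.403]
contact_force: [0.1, 1.0, -0.4]
opening: 1.005
grasp_force: 0.0
```

>>> servo_tool:
  deltas:
    - {"x": 180, "y": -443, "z": -90, "rz": -1.45, "gripper": 1}
    - {"x": 180, "y": -443, "z": -90, "rz": -1.45, "gripper": 1}
    - {"x": 180, "y": -443, "z": -90, "rz": -1.45, "gripper": 1}
    - {"x": 180, "y": -443, "z": -90, "rz": -1.45, "gripper": 1}
    - {"x": 180, "y": -443, "z": -90, "rz": -1.45, "gripper": 1}
    - {"x": 180, "y": -443, "z": -90, "rz": -1.45, "gripper": 1}
    - {"x": 180, "y": -443, "z": -90, "rz": -1.45, "gripper": 1}
    - {"x": 180, "y": -443, "z": -90, "rz": -1.45, "gripper": 1}
    - {"x": 180, "y": -443, "z": -90, "rz": -1.45, "gripper": 1}
    - {"x": 180, "y": -443, "z": -90, "rz": -1.45, "gripper": 1}

```text
invalid input
```

```bash
python3 - <<'E'
from h import *
import pickle
s=r.sense();print(s['clock'],s['eef_pos'],s['tcp_rot'],s['qpos'].round(2))
p=r.camera_params('wrist');pickle.dump(p,open('p1.pkl','wb'))
a=r.grab_frame('wrist');cv2.imwrite('pics/w1.png',a);print(p['eye'],p['orientation'])
print(r.recognise('wedge','wrist'),r.recognise('wedge_tip','wrist'))
E
```

```text
2.35 [351.27326907 148.76643764 231.58906862] [ 3.14064241e+00 -6.84723461e-05  1.40312089e+00] [ 0.4  -0.04  2.11 -0.    1.07  0.56]
[363.2574574  218.47663464 374.27452203] [ 2.85487997e+00 -1.16524862e-03 -1.68068321e-01]
[{'box': [420.0, 399.1, 20.0, 15.0], 'conf': 0.73}, {'box': [537.6, 142.7, 22.4, 39.2], 'conf': 0.73}] [{'box': [417.9, 403.7, 20.4, 6.4], 'conf': 0.71}, {'box': [431.9, 388.2, 38.8, 31.1], 'conf': 0.52}]
```

View pics/w1.png

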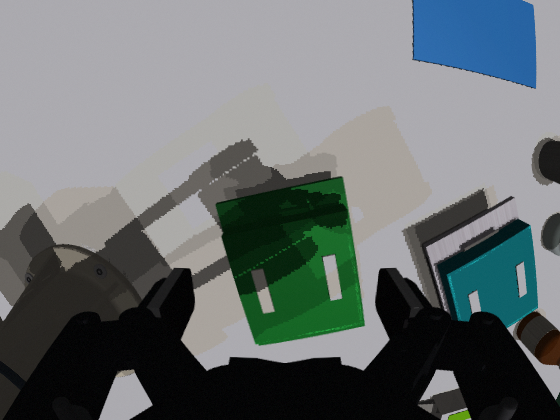

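>>> servo_tool:
  deltas:
    - {"x": 180, "y": -443, "z": -90, "rx": 0, "ry": 0, "rz": -1.447, "gripper": 1}
    - {"x": 180, "y": -443, "z": -90, "rx": 0, "ry": 0, "rz": -1.447, "gripper": 1}
    - {"x": 180, "y": -443, "z": -90, "rx": 0, "ry": 0, "rz": -1.447, "gripper": 1}
    - {"x": 180, "y": -443, "z": -90, "rx": 0, "ry": 0, "rz": -1.447, "gripper": 1}
    - {"x": 180, "y": -443, "z": -90, "rx": 0, "ry": 0, "rz": -1.447, "gripper": 1}
    - {"x": 180, "y": -443, "z": -90, "rx": 0, "ry": 0, "rz": -1.447, "gripper": 1}
    - {"x": 180, "y": -443, "z": -90, "rx": 0, "ry": 0, "rz": -1.447, "gripper": 1}
    - {"x": 180, "y": -443, "z": -90, "rx": 0, "ry": 0, "rz": -1.447, "gripper": 1}
    - {"x": 180, "y": -443, "z": -90, "rx": 0, "ry": 0, "rz": -1.447, "gripper": 1}
    - {"x": 180, "y": -443, "z": -90, "rx": 0, "ry": 0, "rz": -1.447, "gripper": 1}

```text
clock: 3.5
eef_pos: [532.6, -293.1, 140.4]
tcp_rot: [-3.142, -0.0, -0.041]
contact_force: [0.3, 0.8, -0.9]
opening: 1.001
grasp_force: 0.0
```

```bash
python3 - <<'E'
from h import *
import pickle
s=r.sense();print(s['clock'],s['eef_pos'],s['tcp_rot'],s['qpos'].round(2))
p=r.camera_params('wrist');pickle.dump(p,open('p1.pkl','wb'))
a=r.grab_frame('wrist');cv2.imwrite('pics/w2.png',a);print(p['eye'],p['orientation'])
print(r.recognise('wedge','wrist'),r.recognise('wedge_tip','wrist'))
print(w2pix('wrist',[513,-292,3],p),w2pix('wrist',[552,-282,50],p))
E
```

```text
3.5 [ 532.56563858 -293.06933813  140.39291329] [-3.14156074e+00 -3.70005070e-04 -4.11227550e-02] [-0.51  0.42  1.75  0.    0.97  1.11]
[ 604.5951799  -297.3615287   283.11514157] [ 2.85502974e+00  3.72720092e-04 -1.61232825e+00]
[{'box': [265.4, 194.6, 36.7, 34.5], 'conf': 0.73}] [{'box': [264.9, 194.4, 35.2, 32.5], 'conf': 0.61}]
[283.00373435 225.16817845] [266.82363963 195.2127082 ]
```

View pics/w2.png

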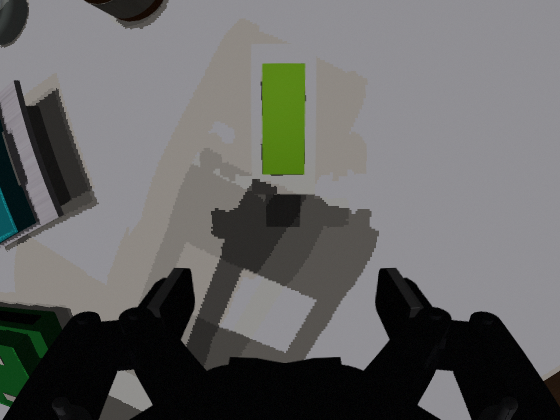

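The close view shows the blade tip edge at row 227, columns 266–300. The hood is square with the image, so the yaw is right.

```bash
python3 - <<'E'
from h import *
import pickle
p=pickle.load(open('p1.pkl','rb'))
for u,v,z in [(266,227.5,4),(300.5,227.5,4),(266,195,14),(300,195,14),(262,63,50),(305,63,50),(262,175,50),(305,175,50)]: print(u,v,pix2w('wrist',u,v,z,p).round(1))
E
```

```text
266 227.5 [ 511.7 -276.5    4. ]
300.5 227.5 [ 510.4 -307.8    4. ]
266 195 [ 544.1 -278.9   14. ]
300 195 [ 542.9 -307.8   14. ]
262 63 [ 648.3 -283.2   50. ]
305 63 [ 647.1 -313.4   50. ]
262 175 [ 567.2 -279.3   50. ]
305 175 [ 565.9 -310.5   50. ]
```

>>> servo_tool:
  deltas:
    - {"x": 4, "y": 0, "z": -50, "rx": 0, "ry": 0, "rz": 0, "gripper": 0.4}
    - {"x": 4, "y": 0, "z": -100, "rx": 0, "ry": 0, "rz": 0, "gripper": 0.4}
    - {"x": 4, "y": 0, "z": -125, "rx": 0, "ry": 0, "rz": 0, "gripper": 0.4}
    - {"x": 4, "y": 0, "z": -138, "rx": 0, "ry": 0, "rz": 0, "gripper": 0.4}
    - {"x": 4, "y": 0, "z": -138, "rx": 0, "ry": 0, "rz": 0, "gripper": 0.4}
    - {"x": 4, "y": 0, "z": -138, "rx": 0, "ry": 0, "rz": 0, "gripper": -1}
    - {"x": 4, "y": 0, "z": -138, "rx": 0, "ry": 0, "rz": 0, "gripper": -1}
    - {"x": 4, "y": 0, "z": -138, "rx": 0, "ry": 0, "rz": 0, "gripper": -1}
    - {"x": 4, "y": 0, "z": -138, "rx": 0, "ry": 0, "rz": 0, "gripper": -1}
    - {"x": 4, "y": 0, "z": -138, "rx": 0, "ry": 0, "rz": 0, "gripper": -1}
  newtons: 60

```text
clock: 4.65
eef_pos: [536.1, -292.2, 5.4]
tcp_rot: [3.141, -0.003, -0.037]
contact_force: [0.4, 2.3, 6.3]
opening: 0.327
grasp_force: 59.0
```

>>> servo_tool:
  deltas:
    - {"x": 0, "y": 0, "z": 3, "rx": 0, "ry": 0, "rz": 0, "gripper": -1}
    - {"x": -15, "y": 0.6, "z": 3, "rx": 0, "ry": 0, "rz": 0, "gripper": -1}
    - {"x": -30, "y": 1.2, "z": 3, "rx": 0, "ry": 0, "rz": 0, "gripper": -1}
    - {"x": -45, "y": 1.9, "z": 3, "rx": 0, "ry": 0, "rz": 0, "gripper": -1}
    - {"x": -60, "y": 2.5, "z": 3, "rx": 0, "ry": 0, "rz": 0, "gripper": -1}
    - {"x": -80, "y": 3.4, "z": 3, "rx": 0, "ry": 0, "rz": 0, "gripper": -1}
    - {"x": -100, "y": 4.2, "z": 3, "rx": 0, "ry": 0, "rz": 0, "gripper": -1}
    - {"x": -120, "y": 5, "z": 3, "rx": 0, "ry": 0, "rz": 0, "gripper": -1}
    - {"x": -135, "y": 5.5, "z": 3, "rx": 0, "ry": 0, "rz": 0, "gripper": -1}
    - {"x": -135, "y": 5.5, "z": 3, "rx": 0, "ry": 0, "rz": 0, "gripper": -1}

```text
clock: 5.65
eef_pos: [397.5, -285.8, 6.3]
tcp_rot: [-3.141, 0.002, -0.038]
contact_force: [0.2, 0.2, -1.2]
opening: 0.326
grasp_force: 59.2
```

```bash
python3 - <<'E'
from h import *
import pickle
s=r.sense();print(s['clock'],s['eef_pos'],s['tcp_rot'],s['contact_force'],s['opening'],s['grasp_force'])
p=r.camera_params('wrist');pickle.dump(p,open('p1.pkl','wb'))
a=r.grab_frame('wrist');cv2.imwrite('pics/w3.png',a)
print(r.recognise('wedge','wrist'))
hsv=cv2.cvtColor(a,cv2.COLOR_BGR2HSV);m=cv2.inRange(hsv,(35,80,40),(75,255,255));n,l,st,c=cv2.connectedComponentsWithStats(m);print(st[st[:,4]>100])
E
```

```text
5.65 [ 397.5479671  -285.79094289    6.28279893] [-3.14061758e+00  1.58008365e-03 -3.83688586e-02] [ 0.21197112  0.19441133 -1.24378497] 0.32603905147330714 59.21569040045142
[{'box': [240.0, 16.2, 95.5, 299.3], 'conf': 0.8}]
[[     0      0    560    420 219000]
 [   241     18     92    202  16200]]
```

View pics/w3.png

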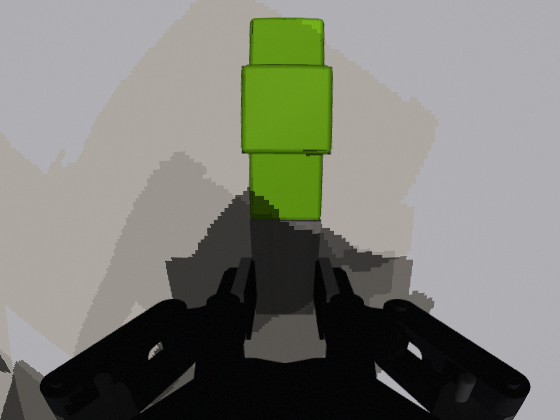

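The wedge is fully out and held squarely, with the block top at columns 242–331, rows 67–152. I'll lower it and let go while I work out the block position.

>>> servo_tool:
  deltas:
    - {"x": 0, "y": 0, "z": -2, "rx": 0, "ry": 0, "rz": 0, "gripper": -1}
    - {"x": 0, "y": 0, "z": -4, "rx": 0, "ry": 0, "rz": 0, "gripper": -1}
    - {"x": 0, "y": 0, "z": -4, "rx": 0, "ry": 0, "rz": 0, "gripper": -1}
    - {"x": 0, "y": 0, "z": -4, "rx": 0, "ry": 0, "rz": 0, "gripper": 0.6}
    - {"x": 0, "y": 0, "z": -4, "rx": 0, "ry": 0, "rz": 0, "gripper": 0.6}
    - {"x": 0, "y": 0, "z": -4, "rx": 0, "ry": 0, "rz": 0, "gripper": 0.6}
    - {"x": 0, "y": 0, "z": -4, "rx": 0, "ry": 0, "rz": 0, "gripper": 0.6}
    - {"x": 0, "y": 0, "z": 20, "rx": 0, "ry": 0, "rz": 0, "gripper": 0.6}
    - {"x": 0, "y": 0, "z": 60, "rx": 0, "ry": 0, "rz": 0, "gripper": 0.6}
    - {"x": 0, "y": 0, "z": 60, "rx": 0, "ry": 0, "rz": 0, "gripper": 0.6}

```text
clock: 6.75
eef_pos: [402.1, -287.9, 69.9]
tcp_rot: [3.138, -0.005, -0.037]
contact_force: [0.2, -0.9, -0.4]
opening: 0.796
grasp_force: 0.0
```

```bash
python3 - <<'E'
from h import *
s=r.sense();print(s['clock'],s['eef_pos'],s['tcp_rot'],s['contact_force'],s['opening'])
p=r.camera_params('wrist')
a=r.grab_frame('wrist');cv2.imwrite('pics/w4.png',a)
hsv=cv2.cvtColor(a,cv2.COLOR_BGR2HSV);m=cv2.inRange(hsv,(35,80,25),(75,255,255));n,l,st,c=cv2.connectedComponentsWithStats(m)
i=1+st[1:,4].argmax();x,y,w,h,A=st[i];print(st[i])
L=l==i
for v in range(y,y+h,6):
    c=np.where(L[v])[0];print(v,c.min(),c.max(),end='; ')
print()
def show(u,v,z):print((u,v,z),pix2w('wrist',u,v,z,p).round(1))
wd=np.array([np.ptp(np.where(L[v])[0]) for v in range(y,y+h)])
rows=y+np.where(wd>wd.max()-4)[0];v0,v1=rows.min(),rows.max();print(v0,v1)
for v in(v0,v1):
    c=np.where(L[v+(2 if v==v0 else -2)])[0]
    for u in (c.min(),c.max()+1):show(u,v+(v==v1),40)
for v in (y,y+h):
    c=np.where(L[v+(3 if v==y else -3)])[0]
    for u in(c.min(),c.max()+1):show(u,v,16)
E
```

```text
6.75 [ 402.0804949  -287.90408358   69.92999195] [ 3.13814013 -0.00522643 -0.03718959] [ 0.15905363 -0.91400011 -0.38557611] 0.7960245178068407
[ 255   54   57  137 7097]
54 261 304; 60 259 308; 66 259 308; 72 259 308; 78 259 308; 84 259 308; 90 257 309; 96 256 311; 102 256 311; 108 255 311; 114 255 311; 120 255 311; 126 255 311; 132 256 310; 138 256 310; 144 257 309; 150 259 307; 156 259 307; 162 259 307; 168 259 307; 174 259 307; 180 259 306; 186 259 306; 
91 143
(np.int64(256), np.int64(91), 40) [ 491.7 -277.7   40. ]
(np.int64(312), np.int64(91), 40) [ 490.6 -306.9   40. ]
(np.int64(256), np.int64(144), 40) [ 463.4 -276.4   40. ]
(np.int64(311), np.int64(144), 40) [ 462.2 -305.5   40. ]
(np.int64(259), np.int32(54), 16) [ 517.1 -278.4   16. ]
(np.int64(309), np.int32(54), 16) [ 516.  -308.2   16. ]
(np.int64(259), np.int32(191), 16) [ 432.8 -274.6   16. ]
(np.int64(307), np.int32(191), 16) [ 431.7 -304.3   16. ]
```

>>> servo_tool:
  deltas:
    - {"x": 40, "y": -2, "z": 0, "rx": 0, "ry": 0, "rz": -0.008, "gripper": 0.6}
    - {"x": 74.5, "y": -3.6, "z": 0, "rx": 0, "ry": 0, "rz": -0.008, "gripper": 0.6}
    - {"x": 74.5, "y": -3.6, "z": -20, "rx": 0, "ry": 0, "rz": -0.008, "gripper": 0.6}
    - {"x": 74.5, "y": -3.6, "z": -50, "rx": 0, "ry": 0, "rz": -0.008, "gripper": 0.6}
    - {"x": 74.5, "y": -3.6, "z": -63, "rx": 0, "ry": 0, "rz": -0.008, "gripper": 0.6}
    - {"x": 74.5, "y": -3.6, "z": -63, "rx": 0, "ry": 0, "rz": -0.008, "gripper": -1}
    - {"x": 74.5, "y": -3.6, "z": -63, "rx": 0, "ry": 0, "rz": -0.008, "gripper": -1}
    - {"x": 74.5, "y": -3.6, "z": -63, "rx": 0, "ry": 0, "rz": -0.008, "gripper": -1}
    - {"x": 74.5, "y": -3.6, "z": -63, "rx": 0, "ry": 0, "rz": -0.008, "gripper": -1}
    - {"x": 74.5, "y": -3.6, "z": -63, "rx": 0, "ry": 0, "rz": -0.008, "gripper": -1}
  newtons: 100

```text
clock: 7.8
eef_pos: [474.8, -290.3, 4.2]
tcp_rot: [3.141, -0.001, -0.045]
contact_force: [-0.4, 0.6, 3.3]
opening: 0.338
grasp_force: 98.6
```

>>> servo_tool:
  deltas:
    - {"x": 0, "y": 0, "z": 50, "rx": 0, "ry": 0, "rz": 0, "gripper": -1}
    - {"x": 0, "y": 0, "z": 100, "rx": 0, "ry": 0, "rz": -0.14, "gripper": -1}
    - {"x": 20, "y": 15, "z": 106, "rx": 0, "ry": 0, "rz": -0.28, "gripper": -1}
    - {"x": 50, "y": 35, "z": 106, "rx": 0, "ry": 0, "rz": -0.42, "gripper": -1}
    - {"x": 80, "y": 55, "z": 106, "rx": 0, "ry": 0, "rz": -0.56, "gripper": -1}
    - {"x": 105, "y": 70, "z": 106, "rx": 0, "ry": 0, "rz": -0.7, "gripper": -1}
    - {"x": 125, "y": 85, "z": 106, "rx": 0, "ry": 0, "rz": -0.84, "gripper": -1}
    - {"x": 145, "y": 95, "z": 106, "rx": 0, "ry": 0, "rz": -0.98, "gripper": -1}
    - {"x": 155, "y": 105, "z": 106, "rx": 0, "ry": 0, "rz": -1.12, "gripper": -1}
    - {"x": 159.7, "y": 112, "z": 106, "rx": 0, "ry": 0, "rz": -1.231, "gripper": -1}

```text
clock: 8.8
eef_pos: [635.1, -177.1, 109.6]
tcp_rot: [-3.141, -0.0, -1.281]
contact_force: [-0.6, -1.0, -1.2]
opening: 0.339
grasp_force: 98.9
```

```bash
python3 - <<'E'
from h import *
s=r.sense();print(s['clock'],s['eef_pos'],s['tcp_rot'],s['contact_force'],s['opening'],s['grasp_force'],s['qpos'].round(2))
for n in('top','side'):
    cv2.imwrite(f'pics/{n}5.png',r.grab_frame(n))
a=cv2.imread('pics/top5.png')[140:260,270:450];b=cv2.imread('pics/side5.png')[180:300,240:420]
c=np.vstack([cv2.resize(x,(444,296),interpolation=cv2.INTER_CUBIC) for x in (a,b)])
cv2.imwrite('pics/c5.png',cv2.convertScaleAbs(c,alpha=1.5))
E
```

```text
8.8 [ 635.07998096 -177.06470888  109.5840218 ] [-3.14077513e+00 -3.40611373e-04 -1.28105368e+00] [-0.64833112 -0.96314078 -1.24860542] 0.338546491470131 98.88267455622554 [-0.27  0.53  1.65  0.    0.96  2.58]
```

View pics/c5.png

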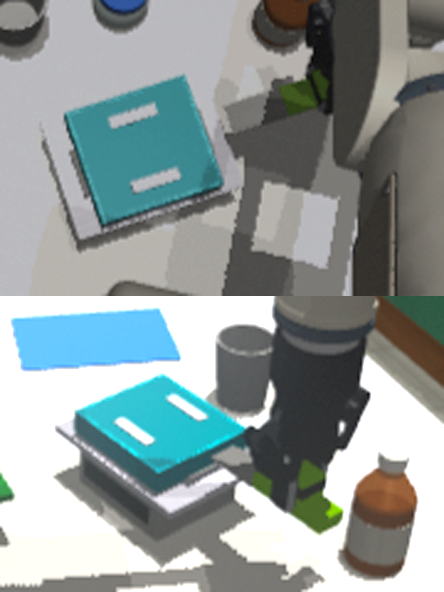

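The wedge tip points at the right-hand mouth of the teal box, aligned with the box axis and clear of the bottle. Next I'll set it on the ledge.

>>> servo_tool:
  deltas:
    - {"x": -2, "y": 6.7, "z": -20, "rx": 0, "ry": 0, "rz": 0.005, "gripper": -1}
    - {"x": -2, "y": 6.7, "z": -30, "rx": 0, "ry": 0, "rz": 0.005, "gripper": -1}
    - {"x": -2, "y": 6.7, "z": -36, "rx": 0, "ry": 0, "rz": 0.005, "gripper": -1}
    - {"x": -2, "y": 6.7, "z": -38, "rx": 0, "ry": 0, "rz": 0.005, "gripper": -1}
    - {"x": -2, "y": 6.7, "z": -39, "rx": 0, "ry": 0, "rz": 0.005, "gripper": -1}
    - {"x": -2, "y": 6.7, "z": -39, "rx": 0, "ry": 0, "rz": 0.005, "gripper": -1}

```text
clock: 9.5
eef_pos: [632.3, -171.5, 70.7]
tcp_rot: [-3.141, -0.0, -1.271]
contact_force: [0.5, -0.0, -1.3]
opening: 0.341
grasp_force: 98.9
```

>>> servo_tool:
  deltas:
    - {"x": 0, "y": 0, "z": -0.5, "rx": 0, "ry": 0, "rz": 0, "gripper": -1}
    - {"x": 0, "y": 0, "z": -0.5, "rx": 0, "ry": 0, "rz": 0, "gripper": -1}

```text
clock: 9.7
eef_pos: [632.2, -171.3, 70.1]
tcp_rot: [-3.141, -0.0, -1.271]
contact_force: [-0.0, 1.1, -0.8]
opening: 0.343
grasp_force: 98.9
```

>>> servo_tool:
  deltas:
    - {"x": 0, "y": 0, "z": -0.5, "rx": 0, "ry": 0, "rz": 0, "gripper": -1}
    - {"x": 0, "y": 0, "z": -0.5, "rx": 0, "ry": 0, "rz": 0, "gripper": -1}

```text
clock: 9.9
eef_pos: [632.0, -171.2, 69.4]
tcp_rot: [-3.141, -0.0, -1.271]
contact_force: [0.1, -0.1, -1.4]
opening: 0.335
grasp_force: 98.9
```

>>> servo_tool:
  deltas:
    - {"x": 0, "y": 0, "z": -0.5, "rx": 0, "ry": 0, "rz": 0, "gripper": -1}
    - {"x": 0, "y": 0, "z": -0.5, "rx": 0, "ry": 0, "rz": 0, "gripper": -1}

```text
clock: 10.1
eef_pos: [632.1, -171.2, 69.0]
tcp_rot: [-3.141, -0.0, -1.271]
contact_force: [0.4, -0.6, 0.8]
opening: 0.337
grasp_force: 99.1
```

>>> servo_tool:
  deltas:
    - {"x": -1.5, "y": 4.8, "z": 0, "rx": 0, "ry": 0, "rz": -0.004, "gripper": -1}
    - {"x": -2.9, "y": 9.6, "z": 0, "rx": 0, "ry": 0, "rz": -0.004, "gripper": -1}
    - {"x": -4.4, "y": 14.4, "z": 0, "rx": 0, "ry": 0, "rz": -0.004, "gripper": -1}
    - {"x": -5.8, "y": 19.1, "z": 0, "rx": 0, "ry": 0, "rz": -0.004, "gripper": -1}
    - {"x": -7.3, "y": 23.9, "z": 0, "rx": 0, "ry": 0, "rz": -0.004, "gripper": -1}
    - {"x": -8.7, "y": 28.7, "z": 0, "rx": 0, "ry": 0, "rz": -0.004, "gripper": -1}
    - {"x": -10.2, "y": 33.5, "z": 0, "rx": 0, "ry": 0, "rz": -0.004, "gripper": -1}
    - {"x": -10.2, "y": 33.5, "z": 0, "rx": 0, "ry": 0, "rz": -0.004, "gripper": -1}
    - {"x": -10.2, "y": 33.5, "z": 0, "rx": 0, "ry": 0, "rz": -0.004, "gripper": -1}

```text
clock: 11.0
eef_pos: [622.7, -138.2, 69.3]
tcp_rot: [-3.14, -0.002, -1.275]
contact_force: [3.1, -5.0, 2.6]
opening: 0.336
grasp_force: 99.3
```

>>> servo_tool:
  deltas:
    - {"x": -0.6, "y": 1.9, "z": 0, "rx": 0, "ry": 0, "rz": 0, "gripper": -1}
    - {"x": -0.6, "y": 1.9, "z": 0, "rx": 0, "ry": 0, "rz": 0, "gripper": -1}

```text
clock: 11.2
eef_pos: [622.5, -137.0, 69.4]
tcp_rot: [-3.139, -0.003, -1.275]
contact_force: [3.3, -8.5, 2.3]
opening: 0.342
grasp_force: 99.5
```

>>> servo_tool:
  deltas:
    - {"x": -0.9, "y": 2.9, "z": 0, "rx": 0, "ry": 0, "rz": 0, "gripper": -1}
    - {"x": -1.8, "y": 5.8, "z": 0, "rx": 0, "ry": 0, "rz": 0, "gripper": -1}
    - {"x": -2.4, "y": 7.7, "z": 0, "rx": 0, "ry": 0, "rz": 0, "gripper": -1}
    - {"x": -2.4, "y": 7.7, "z": 0, "rx": 0, "ry": 0, "rz": 0, "gripper": -1}
    - {"x": -2.4, "y": 7.7, "z": 0, "rx": 0, "ry": 0, "rz": 0, "gripper": -1}

```text
clock: 11.7
eef_pos: [620.1, -129.3, 69.3]
tcp_rot: [-3.139, -0.003, -1.275]
contact_force: [3.3, -9.2, 2.1]
opening: 0.338
grasp_force: 99.5
```

```bash
cat > lid.py <<'E'
from h import *
import sys
n=sys.argv[1]
# diff of lid appearance in side camera: teal contour corners; compare with model rise
s=r.sense();rel=s['eef_pos'][:2]-[581.2,.1];print(s['clock'],s['eef_pos'].round(1),'box xy',rel@[.9568,.2907],rel@[-.2907,.9568],s['contact_force'].round(1),s['tcp_rot'].round(3))
for c in('top','side'):
    a=r.grab_frame(c);cv2.imwrite(f'pics/{c}_{n}.png',a)
for c in('top','side'):
  for f in ('0',f'_{n}'):
    a=cv2.imread(f'pics/{c}{f}.png');h=cv2.cvtColor(a,cv2.COLOR_BGR2HSV);m=cv2.inRange(h,(80,80,30),(98,255,255))
    k,l,st,_=cv2.connectedComponentsWithStats(m);i=1+st[1:,4].argmax()
    q=cv2.approxPolyDP(cv2.convexHull(max(cv2.findContours((l==i).astype(np.uint8),0,2)[0],key=cv2.contourArea)),4,True)[:,0]
    print(c,f,st[i],q.tolist())
E
python3 lid.py a
python3 - <<'E'
from h import *
C=np.array([581.2,.1,0]);X=np.array([.9568,.2907,0]);Y=np.array([-.2907,.9568,0])
for z in(69,94,104):
    print(z,[[n]+[w2pix(n,C+X*sx*60+Y*sy*65+[0,0,z]).round(1).tolist() for sx,sy in((-1,-1),(1,-1),(1,1),(-1,1))] for n in('top','side')])
E
```

```text
11.7 [ 620.1 -129.3   69.3] box xy -0.4314838383948896 -135.12164643656422 [ 3.3 -9.2  2.1] [-3.139e+00 -3.000e-03 -1.275e+00]
top 0 [ 296  170   65   62 2287] [[344, 170], [360, 213], [311, 231], [296, 186]]
top _a [ 296  170   65   61 2304] [[343, 170], [360, 214], [311, 230], [296, 186]]
side 0 [ 271  212   70   47 1805] [[307, 212], [340, 234], [338, 242], [302, 258], [272, 235], [271, 226]]
side _a [ 271  212   62   46 1596] [[307, 212], [332, 229], [321, 248], [302, 257], [276, 238], [271, 226]]
69 [['top', [359.8, 217.3], [343.9, 173.8], [296.3, 189.0], [311.3, 233.0]], ['side', [302.5, 260.9], [338.9, 242.9], [304.6, 219.7], [268.9, 235.3]]]
94 [['top', [361.4, 215.5], [345.2, 171.2], [296.5, 186.7], [311.9, 231.6]], ['side', [303.0, 252.5], [339.9, 234.7], [305.1, 211.8], [269.0, 227.2]]]
104 [['top', [362.1, 214.8], [345.7, 170.2], [296.7, 185.8], [312.2, 231.1]], ['side', [303.2, 249.0], [340.2, 231.3], [305.3, 208.6], [269.0, 223.9]]]
```

>>> servo_tool:
  deltas:
    - {"x": 2.9, "y": -9.6, "z": 0.3, "rx": 0, "ry": 0, "rz": 0, "gripper": -1}
    - {"x": 5.8, "y": -19.1, "z": 0.5, "rx": 0, "ry": 0, "rz": 0, "gripper": -1}
    - {"x": 11.6, "y": -38.3, "z": 0.5, "rx": 0, "ry": 0, "rz": 0, "gripper": -1}
    - {"x": 18.9, "y": -62.2, "z": 1, "rx": 0, "ry": 0, "rz": 0, "gripper": -1}
    - {"x": 18.9, "y": -62.2, "z": 20, "rx": 0, "ry": 0, "rz": 0, "gripper": -1}
    - {"x": 18.9, "y": -80, "z": 70, "rx": 0, "ry": 0, "rz": 0, "gripper": -1}
    - {"x": 18.9, "y": -100, "z": 110, "rx": 0, "ry": 0, "rz": 0, "gripper": -1}
    - {"x": 10, "y": -110, "z": 130, "rx": 0, "ry": 0, "rz": 0.14, "gripper": -1}

```text
clock: 12.6
eef_pos: [631.0, -241.7, 202.9]
tcp_rot: [-3.138, -0.005, -1.135]
contact_force: [1.2, -0.5, -1.1]
opening: 0.343
grasp_force: 99.0
```

```bash
python3 lid.py b; python3 - <<'E'
from h import *
# wedge in hand: compare wrist view now
p=r.camera_params('wrist');s=r.sense();a=r.grab_frame('wrist');cv2.imwrite('pics/w6.png',a)
hsv=cv2.cvtColor(a,cv2.COLOR_BGR2HSV);m=cv2.inRange(hsv,(35,100,25),(55,255,255));k,l,st,c=cv2.connectedComponentsWithStats(m);print(st[1+st[1:,4].argsort()[::-1][:3]])
# subpixel vertical edge shift between side0 and side_b near lid features: optical flow
A=cv2.imread('pics/side0.png',0);B=cv2.imread('pics/side_b.png',0);C=cv2.imread('pics/side_a.png',0)
for nm,(u,v) in dict(frontR_top=(303,252),frontR_bot=(303,260),backR=(339,236),backL=(305,212),frontL=(270,227),mid=(310,235)).items():
    w=13;t=A[v-w//2:v+w//2+1,u-w//2:u+w//2+1]
    q,st_,e=cv2.calcOpticalFlowPyrLK(A,B,np.float32([[[u,v]]]),None,winSize=(15,15),maxLevel=1);print(nm,(q[0,0]-[u,v]).round(2),st_[0,0],e[0,0].round(1))
E
```

```text
12.6 [ 631.  -241.7  202.9] box xy -22.60461468584419 -245.79920767412995 [ 1.2 -0.5 -1.1] [-3.138 -0.005 -1.135]
top 0 [ 296  170   65   62 2287] [[344, 170], [360, 213], [311, 231], [296, 186]]
top _b [ 296  170   65   62 2305] [[343, 170], [360, 214], [311, 231], [296, 186]]
side 0 [ 271  212   70   47 1805] [[307, 212], [340, 234], [338, 242], [302, 258], [272, 235], [271, 226]]
side _b [ 271  212   69   46 1767] [[307, 212], [335, 229], [339, 239], [303, 257], [272, 235], [271, 226]]
[[ 245  270   80   85 6043]
 [ 250  188   71   69 4733]
 [ 287  125   90   69 2793]]
frontR_top [ 0.09 -0.68] 1 7.3
frontR_bot [-0.3  -0.21] 1 7.8
backR [ 0.36 -1.67] 1 32.7
backL [-0.41 -0.17] 1 14.0
frontL [0.17 0.16] 1 13.1
mid [14.05  4.89] 1 20.0
```

>>> servo_tool:
  deltas:
    - {"x": -10, "y": 30, "z": 0, "rx": 0, "ry": 0, "rz": 0.145, "gripper": -1}
    - {"x": -20, "y": 60, "z": 0, "rx": 0, "ry": 0, "rz": 0.29, "gripper": -1}
    - {"x": -30, "y": 90, "z": 0, "rx": 0, "ry": 0, "rz": 0.435, "gripper": -1}
    - {"x": -40, "y": 120, "z": 0, "rx": 0, "ry": 0, "rz": 0.58, "gripper": -1}
    - {"x": -50, "y": 150, "z": 0, "rx": 0, "ry": 0, "rz": 0.725, "gripper": -1}
    - {"x": -60, "y": 180, "z": 0, "rx": 0, "ry": 0, "rz": 0.87, "gripper": -1}
    - {"x": -70, "y": 210, "z": 0, "rx": 0, "ry": 0, "rz": 1.015, "gripper": -1}
    - {"x": -80, "y": 240, "z": 0, "rx": 0, "ry": 0, "rz": 1.16, "gripper": -1}
    - {"x": -90, "y": 270, "z": 0, "rx": 0, "ry": 0, "rz": 1.305, "gripper": -1}
    - {"x": -100, "y": 300, "z": 0, "rx": 0, "ry": 0, "rz": 1.45, "gripper": -1}

```text
clock: 13.75
eef_pos: [527.3, 63.1, 196.7]
tcp_rot: [-3.141, 0.003, 0.318]
contact_force: [-0.4, -1.0, -1.4]
opening: 0.34
grasp_force: 98.9
```

>>> servo_tool:
  deltas:
    - {"x": -1, "y": 30, "z": 0, "rx": 0, "ry": 0, "rz": 0.15, "gripper": -1}
    - {"x": -1, "y": 60, "z": 0, "rx": 0, "ry": 0, "rz": 0.3, "gripper": -1}
    - {"x": -1, "y": 90, "z": 0, "rx": 0, "ry": 0, "rz": 0.45, "gripper": -1}
    - {"x": -1, "y": 112, "z": 0, "rx": 0, "ry": 0, "rz": 0.6, "gripper": -1}
    - {"x": -1, "y": 118, "z": -20, "rx": 0, "ry": 0, "rz": 0.75, "gripper": -1}
    - {"x": -1, "y": 118, "z": -40, "rx": 0, "ry": 0, "rz": 0.9, "gripper": -1}
    - {"x": -1, "y": 118, "z": -60, "rx": 0, "ry": 0, "rz": 1.05, "gripper": -1}
    - {"x": -1, "y": 118, "z": -80, "rx": 0, "ry": 0, "rz": 1.2, "gripper": -1}
    - {"x": -1, "y": 118, "z": -93, "rx": 0, "ry": 0, "rz": 1.35, "gripper": -1}
    - {"x": -1, "y": 118, "z": -93, "rx": 0, "ry": 0, "rz": 1.5, "gripper": -1}

```text
clock: 14.75
eef_pos: [525.1, 179.3, 101.6]
tcp_rot: [-3.135, 0.0, 1.818]
contact_force: [0.1, -0.3, -0.7]
opening: 0.338
grasp_force: 98.9
```

>>> servo_tool:
  deltas:
    - {"x": 0, "y": 0, "z": 0, "rx": 0, "ry": 0, "rz": 0.05, "gripper": -1}
    - {"x": 0, "y": 0, "z": 0, "rx": 0, "ry": 0, "rz": 0.05, "gripper": -1}

```text
clock: 14.95
eef_pos: [526.5, 179.7, 103.7]
tcp_rot: [-3.138, 0.0, 1.863]
contact_force: [0.7, 0.2, -2.0]
opening: 0.339
grasp_force: 98.9
```

```bash
python3 lid.py c; python3 - <<'E'
from h import *
p=r.camera_params('wrist');s=r.sense();a=r.grab_frame('wrist');cv2.imwrite('pics/w7.png',a)
print(s['qpos'].round(2))
hsv=cv2.cvtColor(a,cv2.COLOR_BGR2HSV);m=cv2.inRange(hsv,(35,100,25),(55,255,255));k,l,st,c=cv2.connectedComponentsWithStats(m);print(st[1+st[1:,4].argsort()[::-1][:4]])
T=Rm(s['tcp_rot']);
for wx,wy,wz in [(-15,-15,40),(-15,15,40),(-45,15,40),(-45,-15,40),(-70,-15,16),(-70,15,16)]:
    P=s['eef_pos']+T@np.array([-(wx+28.2),wy,-(wz-4.2)]);print((wx,wy,wz),w2pix('wrist',P,p).round(1))
E
```

```text
14.95 [526.5 179.7 103.7] box xy -0.12539518671725602 187.7084757960113 [ 0.7  0.2 -2. ] [-3.138  0.     1.863]
top 0 [ 296  170   65   62 2287] [[344, 170], [360, 213], [311, 231], [296, 186]]
top _c [ 296  170   65   62 2303] [[343, 170], [360, 214], [311, 231], [296, 186]]
side 0 [ 271  212   70   47 1805] [[307, 212], [340, 234], [338, 242], [302, 258], [272, 235], [271, 226]]
side _c [ 270  212   70   46 1774] [[270, 226], [307, 212], [338, 231], [339, 239], [303, 257], [273, 236]]
[0.33 0.4  1.88 0.   0.86 0.04]
[[ 245  270   80   85 6073]
 [ 249  188   72   69 4757]]
(-15, -15, 40) [248.7 338.2]
(-15, 15, 40) [322.  338.1]
(-45, 15, 40) [326.2 273.8]
(-45, -15, 40) [244.6 273.9]
(-70, -15, 16) [249. 193.]
(-70, 15, 16) [321.6 193. ]
```

>>> servo_tool:
  deltas:
    - {"x": 2.8, "y": -9.1, "z": -15, "rx": 0, "ry": 0, "rz": 0, "gripper": -1}
    - {"x": 2.8, "y": -9.1, "z": -28, "rx": 0, "ry": 0, "rz": 0, "gripper": -1}
    - {"x": 2.8, "y": -9.1, "z": -33, "rx": 0, "ry": 0, "rz": 0, "gripper": -1}
    - {"x": 2.8, "y": -9.1, "z": -33.5, "rx": 0, "ry": 0, "rz": 0, "gripper": -1}
    - {"x": 2.8, "y": -9.1, "z": -33.5, "rx": 0, "ry": 0, "rz": 0, "gripper": -1}

```text
clock: 15.6
eef_pos: [530.5, 171.1, 72.3]
tcp_rot: [-3.141, -0.0, 1.865]
contact_force: [-0.3, 0.0, -1.1]
opening: 0.341
grasp_force: 98.9
```

>>> servo_tool:
  deltas:
    - {"x": 0, "y": 0, "z": -0.7, "rx": 0, "ry": 0, "rz": 0, "gripper": -1}
    - {"x": 0, "y": 0, "z": -0.7, "rx": 0, "ry": 0, "rz": 0, "gripper": -1}

```text
clock: 15.8
eef_pos: [530.8, 171.0, 72.0]
tcp_rot: [3.141, -0.0, 1.865]
contact_force: [-0.9, -0.1, -1.8]
opening: 0.338
grasp_force: 98.9
```

>>> servo_tool:
  deltas:
    - {"x": 0, "y": 0, "z": -0.7, "rx": 0, "ry": 0, "rz": 0, "gripper": -1}
    - {"x": 0, "y": 0, "z": -0.7, "rx": 0, "ry": 0, "rz": 0, "gripper": -1}

```text
clock: 16.0
eef_pos: [530.7, 170.9, 71.1]
tcp_rot: [3.141, -0.0, 1.865]
contact_force: [0.0, -0.4, -0.4]
opening: 0.34
grasp_force: 98.9
```

>>> servo_tool:
  deltas:
    - {"x": 0, "y": 0, "z": -0.8, "rx": 0, "ry": 0, "rz": 0, "gripper": -1}
    - {"x": 0, "y": 0, "z": -0.8, "rx": 0, "ry": 0, "rz": 0, "gripper": -1}

```text
clock: 16.2
eef_pos: [530.5, 170.8, 70.0]
tcp_rot: [-3.141, -0.0, 1.865]
contact_force: [-0.5, -1.0, -1.4]
opening: 0.338
grasp_force: 98.9
```

>>> servo_tool:
  deltas:
    - {"x": 0, "y": 0, "z": -0.7, "rx": 0, "ry": 0, "rz": 0, "gripper": -1}
    - {"x": 0, "y": 0, "z": -0.7, "rx": 0, "ry": 0, "rz": 0, "gripper": -1}

```text
clock: 16.4
eef_pos: [530.5, 170.8, 69.3]
tcp_rot: [-3.141, 0.0, 1.865]
contact_force: [-0.3, 0.0, -0.4]
opening: 0.338
grasp_force: 98.9
```

>>> servo_tool:
  deltas:
    - {"x": 1.5, "y": -4.8, "z": -0.5, "rx": 0, "ry": 0, "rz": 0, "gripper": -1}
    - {"x": 2.9, "y": -9.6, "z": -0.5, "rx": 0, "ry": 0, "rz": 0, "gripper": -1}
    - {"x": 4.4, "y": -14.4, "z": -0.5, "rx": 0, "ry": 0, "rz": 0, "gripper": -1}
    - {"x": 5.8, "y": -19.1, "z": -0.5, "rx": 0, "ry": 0, "rz": 0, "gripper": -1}
    - {"x": 7.3, "y": -23.9, "z": -0.5, "rx": 0, "ry": 0, "rz": 0, "gripper": -1}
    - {"x": 8.7, "y": -28.7, "z": -0.5, "rx": 0, "ry": 0, "rz": 0, "gripper": -1}
    - {"x": 10.2, "y": -33.5, "z": -0.5, "rx": 0, "ry": 0, "rz": 0, "gripper": -1}
    - {"x": 11.6, "y": -38.3, "z": -0.5, "rx": 0, "ry": 0, "rz": 0, "gripper": -1}
    - {"x": 13.1, "y": -43.1, "z": -0.5, "rx": 0, "ry": 0, "rz": 0, "gripper": -1}
    - {"x": 13.1, "y": -43.1, "z": -0.5, "rx": 0, "ry": 0, "rz": 0, "gripper": -1}

```text
clock: 17.4
eef_pos: [543.8, 128.2, 69.2]
tcp_rot: [3.141, -0.001, 1.864]
contact_force: [-1.7, 6.9, 4.9]
opening: 0.339
grasp_force: 99.7
```

>>> servo_tool:
  deltas:
    - {"x": 0.9, "y": -2.9, "z": 0, "rx": 0, "ry": 0, "rz": 0, "gripper": -1}
    - {"x": 0.9, "y": -2.9, "z": 0, "rx": 0, "ry": 0, "rz": 0, "gripper": -1}
    - {"x": 0.9, "y": -2.9, "z": 0, "rx": 0, "ry": 0, "rz": 0, "gripper": -1}

```text
clock: 17.7
eef_pos: [544.6, 125.7, 69.2]
tcp_rot: [3.141, -0.002, 1.864]
contact_force: [-1.6, 8.9, 4.7]
opening: 0.338
grasp_force: 99.7
```

>>> servo_tool:
  deltas:
    - {"x": 0.9, "y": -2.9, "z": 0, "rx": 0, "ry": 0, "rz": 0, "gripper": -1}
    - {"x": 1.8, "y": -5.8, "z": 0, "rx": 0, "ry": 0, "rz": 0, "gripper": -1}
    - {"x": 2.7, "y": -8.7, "z": 0, "rx": 0, "ry": 0, "rz": 0, "gripper": -1}
    - {"x": 3.7, "y": -12, "z": 0, "rx": 0, "ry": 0, "rz": 0, "gripper": -1}
    - {"x": 3.7, "y": -12, "z": 0, "rx": 0, "ry": 0, "rz": 0, "gripper": -1}
    - {"x": 3.7, "y": -12, "z": 0, "rx": 0, "ry": 0, "rz": 0, "gripper": -1}

```text
clock: 18.3
eef_pos: [548.3, 113.7, 69.2]
tcp_rot: [3.141, -0.002, 1.864]
contact_force: [-3.0, 9.4, 5.0]
opening: 0.34
grasp_force: 99.7
```

```bash
python3 lid.py d; python3 - <<'E'
from h import *
a=r.grab_frame('wrist')
hsv=cv2.cvtColor(a,cv2.COLOR_BGR2HSV);m=cv2.inRange(hsv,(35,100,25),(55,255,255));k,l,st,c=cv2.connectedComponentsWithStats(m);print(st[1+st[1:,4].argsort()[::-1][:4]])
E
```

```text
18.3 [548.3 113.7  69.2] box xy 1.5165020962503988 118.25206170148793 [-3.   9.4  5. ] [ 3.141e+00 -2.000e-03  1.864e+00]
top 0 [ 296  170   65   62 2287] [[344, 170], [360, 213], [311, 231], [296, 186]]
top _d [325 170  36  50 892] [[343, 170], [360, 211], [346, 219], [325, 177]]
side 0 [ 271  212   70   47 1805] [[307, 212], [340, 234], [338, 242], [302, 258], [272, 235], [271, 226]]
side _d [ 271  209   70   49 1846] [[306, 209], [340, 235], [303, 257], [271, 231], [271, 224]]
[[ 245  270   80   85 6066]
 [ 249  188   72   69 4752]]
```

>>> servo_tool:
  deltas:
    - {"x": -2.9, "y": 9.6, "z": 0.5, "rx": 0, "ry": 0, "rz": 0, "gripper": -1}
    - {"x": -5.8, "y": 19.1, "z": 0.5, "rx": 0, "ry": 0, "rz": 0, "gripper": -1}
    - {"x": -14, "y": 46, "z": 0.5, "rx": 0, "ry": 0, "rz": 0, "gripper": -1}
    - {"x": -22, "y": 72, "z": 1, "rx": 0, "ry": 0, "rz": 0, "gripper": -1}
    - {"x": -22, "y": 72, "z": 40, "rx": 0, "ry": 0, "rz": 0, "gripper": -1}
    - {"x": -22, "y": 72, "z": 85, "rx": 0, "ry": 0, "rz": -0.14, "gripper": -1}
    - {"x": -22, "y": 60, "z": 130, "rx": 0, "ry": 0, "rz": -0.28, "gripper": -1}
    - {"x": -20, "y": 30, "z": 131, "rx": 0, "ry": 0, "rz": -0.42, "gripper": -1}
    - {"x": -20, "y": 0, "z": 131, "rx": 0, "ry": 0, "rz": -0.56, "gripper": -1}
    - {"x": -20, "y": -30, "z": 131, "rx": 0, "ry": 0, "rz": -0.7, "gripper": -1}

```text
clock: 19.45
eef_pos: [528.0, 82.3, 200.1]
tcp_rot: [3.141, 0.0, 1.16]
contact_force: [0.8, 0.1, -0.9]
opening: 0.336
grasp_force: 98.9
```

>>> servo_tool:
  deltas:
    - {"x": 10, "y": -30, "z": 0, "rx": 0, "ry": 0, "rz": -0.145, "gripper": -1}
    - {"x": 20, "y": -60, "z": 0, "rx": 0, "ry": 0, "rz": -0.29, "gripper": -1}
    - {"x": 30, "y": -90, "z": 0, "rx": 0, "ry": 0, "rz": -0.435, "gripper": -1}
    - {"x": 40, "y": -120, "z": 0, "rx": 0, "ry": 0, "rz": -0.58, "gripper": -1}
    - {"x": 50, "y": -150, "z": 0, "rx": 0, "ry": 0, "rz": -0.725, "gripper": -1}
    - {"x": 60, "y": -180, "z": 0, "rx": 0, "ry": 0, "rz": -0.87, "gripper": -1}
    - {"x": 70, "y": -210, "z": 0, "rx": 0, "ry": 0, "rz": -1.015, "gripper": -1}
    - {"x": 80, "y": -240, "z": 0, "rx": 0, "ry": 0, "rz": -1.16, "gripper": -1}
    - {"x": 90, "y": -262, "z": 0, "rx": 0, "ry": 0, "rz": -1.305, "gripper": -1}
    - {"x": 100, "y": -268, "z": 0, "rx": 0, "ry": 0, "rz": -1.45, "gripper": -1}

```text
clock: 20.45
eef_pos: [628.3, -187.1, 199.3]
tcp_rot: [3.141, 0.001, -0.293]
contact_force: [0.6, 0.4, -0.5]
opening: 0.342
grasp_force: 98.9
```

>>> servo_tool:
  deltas:
    - {"x": 6, "y": 0, "z": 0, "rx": 0, "ry": 0, "rz": -0.14, "gripper": -1}
    - {"x": 6, "y": 0, "z": 0, "rx": 0, "ry": 0, "rz": -0.28, "gripper": -1}
    - {"x": 6, "y": 0, "z": -20, "rx": 0, "ry": 0, "rz": -0.42, "gripper": -1}
    - {"x": 6, "y": 0, "z": -40, "rx": 0, "ry": 0, "rz": -0.56, "gripper": -1}
    - {"x": 6, "y": 0, "z": -60, "rx": 0, "ry": 0, "rz": -0.7, "gripper": -1}
    - {"x": 6, "y": 0, "z": -80, "rx": 0, "ry": 0, "rz": -0.84, "gripper": -1}
    - {"x": 6, "y": 0, "z": -100, "rx": 0, "ry": 0, "rz": -0.99, "gripper": -1}
    - {"x": 6, "y": 0, "z": -100, "rx": 0, "ry": 0, "rz": -0.99, "gripper": -1}
    - {"x": 6, "y": 0, "z": -100, "rx": 0, "ry": 0, "rz": -0.99, "gripper": -1}

```text
clock: 21.35
eef_pos: [634.1, -184.8, 99.7]
tcp_rot: [3.14, 0.001, -1.27]
contact_force: [0.2, -0.4, -1.3]
opening: 0.34
grasp_force: 98.9
```

```bash
python3 lid.py e
```

```text
21.35 [ 634.1 -184.8   99.7] box xy -3.1638323867676164 -192.24913631562004 [ 0.2 -0.4 -1.3] [ 3.14e+00  1.00e-03 -1.27e+00]
top 0 [ 296  170   65   62 2287] [[344, 170], [360, 213], [311, 231], [296, 186]]
top _e [ 297  170   64   61 2313] [[345, 170], [360, 214], [311, 230], [297, 185]]
side 0 [ 271  212   70   47 1805] [[307, 212], [340, 234], [338, 242], [302, 258], [272, 235], [271, 226]]
side _e [ 271  209   70   49 1866] [[306, 209], [340, 235], [303, 257], [271, 231], [271, 224]]
```

>>> servo_tool:
  deltas:
    - {"x": -1.3, "y": 15.3, "z": -10, "rx": 0, "ry": 0, "rz": -0.006, "gripper": -1}
    - {"x": -1.3, "y": 15.3, "z": -20, "rx": 0, "ry": 0, "rz": -0.006, "gripper": -1}
    - {"x": -1.3, "y": 15.3, "z": -27, "rx": 0, "ry": 0, "rz": -0.006, "gripper": -1}
    - {"x": -1.3, "y": 15.3, "z": -29, "rx": 0, "ry": 0, "rz": -0.006, "gripper": -1}
    - {"x": -1.3, "y": 15.3, "z": -30, "rx": 0, "ry": 0, "rz": -0.006, "gripper": -1}
    - {"x": -1.3, "y": 15.3, "z": -30.7, "rx": 0, "ry": 0, "rz": -0.006, "gripper": -1}
    - {"x": -1.3, "y": 15.3, "z": -30.7, "rx": 0, "ry": 0, "rz": -0.006, "gripper": -1}

```text
clock: 22.15
eef_pos: [633.2, -170.1, 69.4]
tcp_rot: [-3.141, -0.0, -1.281]
contact_force: [0.2, -0.4, -1.2]
opening: 0.338
grasp_force: 99.0
```

>>> servo_tool:
  deltas:
    - {"x": -1.5, "y": 4.8, "z": -0.5, "rx": 0, "ry": 0, "rz": 0.004, "gripper": -1}
    - {"x": -2.9, "y": 9.6, "z": -0.5, "rx": 0, "ry": 0, "rz": 0.004, "gripper": -1}
    - {"x": -4.4, "y": 14.4, "z": -0.5, "rx": 0, "ry": 0, "rz": 0.004, "gripper": -1}
    - {"x": -5.8, "y": 19.1, "z": -0.5, "rx": 0, "ry": 0, "rz": 0.004, "gripper": -1}
    - {"x": -7.3, "y": 23.9, "z": -0.5, "rx": 0, "ry": 0, "rz": 0.004, "gripper": -1}
    - {"x": -8.7, "y": 28.7, "z": -0.5, "rx": 0, "ry": 0, "rz": 0.004, "gripper": -1}
    - {"x": -10.2, "y": 33.5, "z": -0.5, "rx": 0, "ry": 0, "rz": 0.004, "gripper": -1}
    - {"x": -10.2, "y": 33.5, "z": -0.5, "rx": 0, "ry": 0, "rz": 0.004, "gripper": -1}

```text
clock: 22.95
eef_pos: [622.9, -135.5, 69.0]
tcp_rot: [-3.141, 0.0, -1.277]
contact_force: [0.5, 0.7, 4.9]
opening: 0.339
grasp_force: 99.6
```

>>> servo_tool:
  deltas:
    - {"x": -0.9, "y": 2.9, "z": 0, "rx": 0, "ry": 0, "rz": 0, "gripper": -1}
    - {"x": -1.2, "y": 3.8, "z": 0, "rx": 0, "ry": 0, "rz": 0, "gripper": -1}

```text
clock: 23.15
eef_pos: [622.1, -132.7, 69.1]
tcp_rot: [-3.141, -0.001, -1.277]
contact_force: [1.1, -3.5, 5.5]
opening: 0.339
grasp_force: 99.7
```

>>> servo_tool:
  deltas:
    - {"x": -0.6, "y": 1.9, "z": 0, "rx": 0, "ry": 0, "rz": 0, "gripper": -1}
    - {"x": -0.6, "y": 1.9, "z": 0, "rx": 0, "ry": 0, "rz": 0, "gripper": -1}

```text
clock: 23.35
eef_pos: [621.5, -130.9, 69.1]
tcp_rot: [-3.141, -0.001, -1.277]
contact_force: [1.1, -2.6, 5.6]
opening: 0.338
grasp_force: 99.7
```

>>> servo_tool:
  deltas:
    - {"x": -0.9, "y": 2.9, "z": 0, "rx": 0, "ry": 0, "rz": 0, "gripper": -1}
    - {"x": -0.9, "y": 2.9, "z": 0, "rx": 0, "ry": 0, "rz": 0, "gripper": -1}

```text
clock: 23.55
eef_pos: [621.2, -128.9, 69.3]
tcp_rot: [-3.14, -0.003, -1.277]
contact_force: [2.5, -6.5, 3.6]
opening: 0.339
grasp_force: 99.6
```

>>> servo_tool:
  deltas:
    - {"x": -0.9, "y": 2.9, "z": 0, "rx": 0, "ry": 0, "rz": 0, "gripper": -1}
    - {"x": -1.8, "y": 5.8, "z": 0, "rx": 0, "ry": 0, "rz": 0, "gripper": -1}
    - {"x": -2.7, "y": 8.7, "z": 0, "rx": 0, "ry": 0, "rz": 0, "gripper": -1}
    - {"x": -3.6, "y": 11.6, "z": 0, "rx": 0, "ry": 0, "rz": 0, "gripper": -1}
    - {"x": -4.5, "y": 14.5, "z": 0, "rx": 0, "ry": 0, "rz": 0, "gripper": -1}
    - {"x": -5.4, "y": 17.4, "z": 0, "rx": 0, "ry": 0, "rz": 0, "gripper": -1}
    - {"x": -6, "y": 19.3, "z": 0, "rx": 0, "ry": 0, "rz": 0, "gripper": -1}
    - {"x": -6, "y": 19.3, "z": 0, "rx": 0, "ry": 0, "rz": 0, "gripper": -1}
    - {"x": -6, "y": 19.3, "z": 0, "rx": 0, "ry": 0, "rz": 0, "gripper": -1}

```text
clock: 24.45
eef_pos: [615.6, -110.1, 69.3]
tcp_rot: [-3.139, -0.003, -1.277]
contact_force: [3.4, -10.8, 3.0]
opening: 0.338
grasp_force: 99.6
```

```bash
python3 lid.py f; python3 - <<'E'
from h import *
a=r.grab_frame('wrist');cv2.imwrite('pics/w8.png',a)
hsv=cv2.cvtColor(a,cv2.COLOR_BGR2HSV);m=cv2.inRange(hsv,(35,100,25),(55,255,255));k,l,st,c=cv2.connectedComponentsWithStats(m);print(st[1+st[1:,4].argsort()[::-1][:4]])
E
```

```text
24.45 [ 615.6 -110.1   69.3] box xy 0.832700202431667 -115.44204723018412 [  3.4 -10.8   3. ] [-3.139e+00 -3.000e-03 -1.277e+00]
top 0 [ 296  170   65   62 2287] [[344, 170], [360, 213], [311, 231], [296, 186]]
top _f [ 296  170   66   61 2319] [[345, 170], [361, 213], [311, 230], [296, 186]]
side 0 [ 271  212   70   47 1805] [[307, 212], [340, 234], [338, 242], [302, 258], [272, 235], [271, 226]]
side _f [ 271  209   57   48 1475] [[306, 209], [327, 222], [318, 248], [303, 256], [271, 231], [271, 223]]
[[ 245  269   80   86 6068]
 [ 250  188   71   69 4745]
 [ 455    0    2    1    2]]
```

>>> servo_tool:
  deltas:
    - {"x": 2.9, "y": -9.6, "z": 0.5, "rx": 0, "ry": 0, "rz": 0, "gripper": -1}
    - {"x": 5.8, "y": -19.1, "z": 0.5, "rx": 0, "ry": 0, "rz": 0, "gripper": -1}
    - {"x": 14, "y": -46, "z": 0.5, "rx": 0, "ry": 0, "rz": 0, "gripper": -1}
    - {"x": 22, "y": -74, "z": 1, "rx": 0, "ry": 0, "rz": 0, "gripper": -1}
    - {"x": 22, "y": -78, "z": 40, "rx": 0, "ry": 0, "rz": 0, "gripper": -1}
    - {"x": 20, "y": -95, "z": 85, "rx": 0, "ry": 0, "rz": 0, "gripper": -1}
    - {"x": 15, "y": -110, "z": 130, "rx": 0, "ry": 0, "rz": 0.14, "gripper": -1}

```text
clock: 25.3
eef_pos: [628.3, -219.4, 198.7]
tcp_rot: [3.139, 0.002, -1.136]
contact_force: [1.4, -0.9, -1.4]
opening: 0.338
grasp_force: 99.1
```

>>> servo_tool:
  deltas:
    - {"x": -10, "y": 10, "z": 0, "rx": 0, "ry": 0, "rz": 0.145, "gripper": -1}
    - {"x": -20, "y": 30, "z": 0, "rx": 0, "ry": 0, "rz": 0.29, "gripper": -1}
    - {"x": -30, "y": 60, "z": 0, "rx": 0, "ry": 0, "rz": 0.435, "gripper": -1}
    - {"x": -40, "y": 90, "z": 0, "rx": 0, "ry": 0, "rz": 0.58, "gripper": -1}
    - {"x": -50, "y": 120, "z": 0, "rx": 0, "ry": 0, "rz": 0.725, "gripper": -1}
    - {"x": -60, "y": 150, "z": 0, "rx": 0, "ry": 0, "rz": 0.87, "gripper": -1}
    - {"x": -70, "y": 190, "z": 0, "rx": 0, "ry": 0, "rz": 1.015, "gripper": -1}
    - {"x": -80, "y": 230, "z": 0, "rx": 0, "ry": 0, "rz": 1.16, "gripper": -1}
    - {"x": -90, "y": 270, "z": 0, "rx": 0, "ry": 0, "rz": 1.305, "gripper": -1}
    - {"x": -100, "y": 300, "z": 0, "rx": 0, "ry": 0, "rz": 1.45, "gripper": -1}

```text
clock: 26.3
eef_pos: [528.1, 83.0, 198.0]
tcp_rot: [-3.141, 0.001, 0.319]
contact_force: [0.5, -0.1, -0.7]
opening: 0.339
grasp_force: 99.0
```

>>> servo_tool:
  deltas:
    - {"x": -3, "y": 30, "z": 0, "rx": 0, "ry": 0, "rz": 0.15, "gripper": -1}
    - {"x": -3, "y": 60, "z": 0, "rx": 0, "ry": 0, "rz": 0.3, "gripper": -1}
    - {"x": -3, "y": 90, "z": 0, "rx": 0, "ry": 0, "rz": 0.45, "gripper": -1}
    - {"x": -3, "y": 100, "z": 0, "rx": 0, "ry": 0, "rz": 0.6, "gripper": -1}
    - {"x": -3, "y": 100, "z": -20, "rx": 0, "ry": 0, "rz": 0.75, "gripper": -1}
    - {"x": -3, "y": 100, "z": -40, "rx": 0, "ry": 0, "rz": 0.9, "gripper": -1}
    - {"x": -3, "y": 100, "z": -60, "rx": 0, "ry": 0, "rz": 1.05, "gripper": -1}
    - {"x": -3, "y": 100, "z": -80, "rx": 0, "ry": 0, "rz": 1.2, "gripper": -1}
    - {"x": -3, "y": 100, "z": -93, "rx": 0, "ry": 0, "rz": 1.35, "gripper": -1}
    - {"x": -3, "y": 100, "z": -93, "rx": 0, "ry": 0, "rz": 1.5, "gripper": -1}

```text
clock: 27.3
eef_pos: [524.4, 180.4, 102.9]
tcp_rot: [-3.136, 0.0, 1.819]
contact_force: [0.0, -0.3, -1.5]
opening: 0.334
grasp_force: 99.0
```

```bash
python3 lid.py g; python3 - <<'E'
import cv2,numpy as np
a=cv2.imread('pics/side_g.png')[195:285,250:370];b=cv2.imread('pics/side0.png')[195:285,250:370]
cv2.imwrite('pics/c8.png',cv2.convertScaleAbs(np.hstack([cv2.resize(x,(400,300),interpolation=cv2.INTER_CUBIC) for x in(b,a)]),alpha=1.2))
E
```

```text
27.3 [524.4 180.4 102.9] box xy -1.9811493704364267 189.0121016402219 [ 0.  -0.3 -1.5] [-3.136  0.     1.819]
top 0 [ 296  170   65   62 2287] [[344, 170], [360, 213], [311, 231], [296, 186]]
top _g [ 296  170   65   61 2324] [[345, 170], [360, 214], [311, 230], [296, 186]]
side 0 [ 271  212   70   47 1805] [[307, 212], [340, 234], [338, 242], [302, 258], [272, 235], [271, 226]]
side _g [ 270  209   71   48 1818] [[306, 209], [340, 234], [303, 256], [277, 237], [270, 223]]
```

View pics/c8.png

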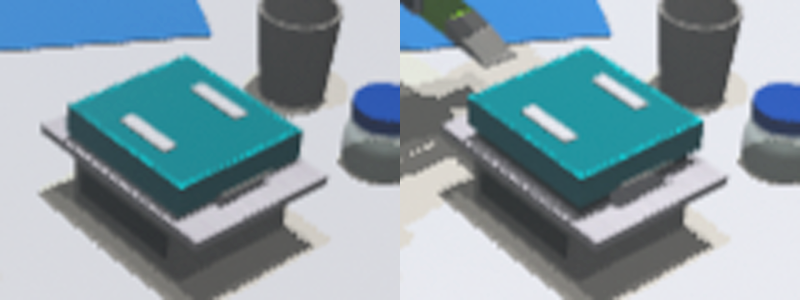

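>>> servo_tool:
  deltas:
    - {"x": 5.4, "y": -10.8, "z": -15, "rx": 0, "ry": 0, "rz": 0.046, "gripper": -1}
    - {"x": 5.4, "y": -10.8, "z": -28, "rx": 0, "ry": 0, "rz": 0.046, "gripper": -1}
    - {"x": 5.4, "y": -10.8, "z": -31.5, "rx": 0, "ry": 0, "rz": 0.046, "gripper": -1}
    - {"x": 5.4, "y": -10.8, "z": -32.5, "rx": 0, "ry": 0, "rz": 0.046, "gripper": -1}
    - {"x": 5.4, "y": -10.8, "z": -33.5, "rx": 0, "ry": 0, "rz": 0.046, "gripper": -1}
    - {"x": 5.4, "y": -10.8, "z": -33.5, "rx": 0, "ry": 0, "rz": 0.046, "gripper": -1}

```text
clock: 28.0
eef_pos: [531.7, 171.0, 72.5]
tcp_rot: [3.141, -0.0, 1.858]
contact_force: [-0.2, 0.9, -1.2]
opening: 0.336
grasp_force: 99.0
```

The lid now stands clear of the base all round, with the gap visible in the right-hand frame. I'll measure the rise at subpixel level before the last push.

```bash
cat > ecc.py <<'E'
from h import *
import sys
C=np.array([581.2,.1,0]);X=np.array([.9568,.2907,0]);Y=np.array([-.2907,.9568,0])
for f in sys.argv[1:]:
  for cam_ in('side','top'):
    A=cv2.imread(f'pics/{cam_}0.png')[:,:,1];B=cv2.imread(f'pics/{cam_}_{f}.png')[:,:,1]
    up=4;A,B=[cv2.resize(x,None,fx=up,fy=up,interpolation=cv2.INTER_CUBIC) for x in(A,B)]
    cor=[(sx,sy) for sx,sy in((-1,-1),(1,-1),(1,1),(-1,1))]
    P=[C+X*sx*50+Y*sy*55+[0,0,94] for sx,sy in cor]
    q=np.array([w2pix(cam_,p) for p in P])
    m=np.zeros(A.shape,np.uint8);cv2.fillConvexPoly(m,(q*up).astype(np.int32),255)
    W=np.eye(2,3,dtype=np.float32)
    try: cc,W=cv2.findTransformECC(A,B,W,cv2.MOTION_AFFINE,(3,300,1e-6),m,5)
    except cv2.error as e: print('fail',f,cam_);continue
    for nm,sy in(('right',-1),('left',1)):
        o=C+Y*sy*65+[0,0,94];u0=w2pix(cam_,o);u1=W@np.r_[u0*up,1]/up
        g=(w2pix(cam_,o+[0,0,10])-u0)/10
        d=u1-u0;print(f,cam_,nm,'shift',d.round(2),'rise est',round(d@g/(g@g),1),round(cc,3))
E
python3 ecc.py b c e g
```

```text
b side right shift [-0.65 -1.47] rise est 4.1 0.991
b side left shift [ 0.21 -0.2 ] rise est 0.7 0.991
b top right shift [-0.18 -0.34] rise est 1.7 0.976
b top left shift [-0.13  0.19] rise est -2.8 0.976
c side right shift [-0.8  -1.59] rise est 4.4 0.99
c side left shift [ 0.31 -0.14] rise est 0.5 0.99
c top right shift [-0.19 -0.33] rise est 1.6 0.976
c top left shift [-0.13  0.2 ] rise est -2.9 0.976
e side right shift [ 0.12 -1.02] rise est 3.0 0.974
e side left shift [ 0.58 -2.48] rise est 7.7 0.974
e top right shift [ 0.54 -0.29] rise est 5.1 0.967
e top left shift [ 0.83 -1.01] rise est 15.1 0.967
g side right shift [ 0.12 -2.77] rise est 8.1 0.97
g side left shift [ 0.18 -2.87] rise est 8.8 0.97
g top right shift [ 0.85 -0.97] rise est 11.9 0.974
g top left shift [ 0.2  -0.49] rise est 6.7 0.974
```

>>> servo_tool:
  deltas:
    - {"x": -1.9, "y": -0.6, "z": -1.5, "rx": 0, "ry": 0, "rz": 0.006, "gripper": -1}
    - {"x": -1.9, "y": -0.6, "z": -2.8, "rx": 0, "ry": 0, "rz": 0.006, "gripper": -1}
    - {"x": -1.9, "y": -0.6, "z": -3.5, "rx": 0, "ry": 0, "rz": 0.006, "gripper": -1}
    - {"x": -1.9, "y": -0.6, "z": -3.5, "rx": 0, "ry": 0, "rz": 0.006, "gripper": -1}

```text
clock: 28.4
eef_pos: [529.5, 170.2, 68.9]
tcp_rot: [-3.142, -0.0, 1.865]
contact_force: [-1.1, 0.4, 2.4]
opening: 0.34
grasp_force: 99.5
```

>>> servo_tool:
  deltas:
    - {"x": 2.1, "y": -6.7, "z": 0, "rx": 0, "ry": 0, "rz": 0, "gripper": -1}
    - {"x": 4.1, "y": -13.4, "z": 0, "rx": 0, "ry": 0, "rz": 0, "gripper": -1}
    - {"x": 6.1, "y": -20.1, "z": 0, "rx": 0, "ry": 0, "rz": 0, "gripper": -1}
    - {"x": 8.2, "y": -26.8, "z": 0, "rx": 0, "ry": 0, "rz": 0, "gripper": -1}
    - {"x": 10.2, "y": -33.5, "z": 0, "rx": 0, "ry": 0, "rz": 0, "gripper": -1}
    - {"x": 12.2, "y": -40.2, "z": 0, "rx": 0, "ry": 0, "rz": 0, "gripper": -1}
    - {"x": 14.2, "y": -46.9, "z": 0, "rx": 0, "ry": 0, "rz": 0, "gripper": -1}
    - {"x": 15.7, "y": -51.7, "z": 0, "rx": 0, "ry": 0, "rz": 0, "gripper": -1}
    - {"x": 15.7, "y": -51.7, "z": 0, "rx": 0, "ry": 0, "rz": 0, "gripper": -1}
    - {"x": 15.7, "y": -51.7, "z": 0, "rx": 0, "ry": 0, "rz": 0, "gripper": -1}

```text
clock: 29.4
eef_pos: [546.1, 117.4, 69.1]
tcp_rot: [3.141, 0.001, 1.864]
contact_force: [-0.4, -0.8, 4.8]
opening: 0.338
grasp_force: 99.8
```

>>> servo_tool:
  deltas:
    - {"x": 0.9, "y": -2.9, "z": 0, "rx": 0, "ry": 0, "rz": 0, "gripper": -1}
    - {"x": 1.8, "y": -5.8, "z": 0, "rx": 0, "ry": 0, "rz": 0, "gripper": -1}
    - {"x": 2.7, "y": -8.7, "z": 0, "rx": 0, "ry": 0, "rz": 0, "gripper": -1}
    - {"x": 3.4, "y": -11, "z": 0, "rx": 0, "ry": 0, "rz": 0, "gripper": -1}
    - {"x": 3.4, "y": -11, "z": 0, "rx": 0, "ry": 0, "rz": 0, "gripper": -1}
    - {"x": 3.4, "y": -11, "z": 0, "rx": 0, "ry": 0, "rz": 0, "gripper": -1}

```text
clock: 30.0
eef_pos: [548.9, 108.3, 69.2]
tcp_rot: [3.141, -0.002, 1.864]
contact_force: [-2.8, 10.9, 8.3]
opening: 0.338
grasp_force: 100.2
```

>>> servo_tool:
  deltas:
    - {"x": -2.9, "y": 9.6, "z": 0.5, "rx": 0, "ry": 0, "rz": 0, "gripper": -1}
    - {"x": -5.8, "y": 19.1, "z": 0.5, "rx": 0, "ry": 0, "rz": 0, "gripper": -1}
    - {"x": -14, "y": 46, "z": 0.5, "rx": 0, "ry": 0, "rz": 0, "gripper": -1}
    - {"x": -23, "y": 76, "z": 1, "rx": 0, "ry": 0, "rz": 0, "gripper": -1}
    - {"x": -23, "y": 77, "z": 40, "rx": 0, "ry": 0, "rz": 0, "gripper": -1}
    - {"x": -23, "y": 77, "z": 85, "rx": 0, "ry": 0, "rz": -0.14, "gripper": -1}
    - {"x": -22, "y": 65, "z": 130, "rx": 0, "ry": 0, "rz": -0.28, "gripper": -1}
    - {"x": -20, "y": 35, "z": 131, "rx": 0, "ry": 0, "rz": -0.42, "gripper": -1}
    - {"x": -20, "y": 5, "z": 131, "rx": 0, "ry": 0, "rz": -0.56, "gripper": -1}
    - {"x": -20, "y": -25, "z": 131, "rx": 0, "ry": 0, "rz": -0.7, "gripper": -1}

```text
clock: 31.0
eef_pos: [528.2, 81.6, 199.7]
tcp_rot: [3.142, 0.0, 1.16]
contact_force: [0.7, 0.2, -0.5]
opening: 0.334
grasp_force: 99.0
```

>>> servo_tool:
  deltas:
    - {"x": 10, "y": -30, "z": 0, "rx": 0, "ry": 0, "rz": -0.145, "gripper": -1}
    - {"x": 20, "y": -60, "z": 0, "rx": 0, "ry": 0, "rz": -0.29, "gripper": -1}
    - {"x": 30, "y": -90, "z": 0, "rx": 0, "ry": 0, "rz": -0.435, "gripper": -1}
    - {"x": 40, "y": -120, "z": 0, "rx": 0, "ry": 0, "rz": -0.58, "gripper": -1}
    - {"x": 50, "y": -150, "z": 0, "rx": 0, "ry": 0, "rz": -0.725, "gripper": -1}
    - {"x": 60, "y": -180, "z": 0, "rx": 0, "ry": 0, "rz": -0.87, "gripper": -1}
    - {"x": 70, "y": -210, "z": 0, "rx": 0, "ry": 0, "rz": -1.015, "gripper": -1}
    - {"x": 80, "y": -240, "z": 0, "rx": 0, "ry": 0, "rz": -1.16, "gripper": -1}
    - {"x": 90, "y": -260, "z": 0, "rx": 0, "ry": 0, "rz": -1.305, "gripper": -1}
    - {"x": 100, "y": -266, "z": 0, "rx": 0, "ry": 0, "rz": -1.45, "gripper": -1}

```text
clock: 32.0
eef_pos: [628.4, -185.6, 198.8]
tcp_rot: [3.141, 0.001, -0.293]
contact_force: [0.3, 0.4, -1.6]
opening: 0.341
grasp_force: 99.0
```

>>> servo_tool:
  deltas:
    - {"x": 6, "y": 0, "z": 0, "rx": 0, "ry": 0, "rz": -0.14, "gripper": -1}
    - {"x": 6, "y": 0, "z": 0, "rx": 0, "ry": 0, "rz": -0.28, "gripper": -1}
    - {"x": 6, "y": 0, "z": -20, "rx": 0, "ry": 0, "rz": -0.42, "gripper": -1}
    - {"x": 6, "y": 0, "z": -40, "rx": 0, "ry": 0, "rz": -0.56, "gripper": -1}
    - {"x": 6, "y": 0, "z": -60, "rx": 0, "ry": 0, "rz": -0.7, "gripper": -1}
    - {"x": 6, "y": 0, "z": -80, "rx": 0, "ry": 0, "rz": -0.84, "gripper": -1}
    - {"x": 6, "y": 0, "z": -100, "rx": 0, "ry": 0, "rz": -0.99, "gripper": -1}
    - {"x": 6, "y": 0, "z": -100, "rx": 0, "ry": 0, "rz": -0.99, "gripper": -1}
    - {"x": 6, "y": 0, "z": -100, "rx": 0, "ry": 0, "rz": -0.99, "gripper": -1}

```text
clock: 32.9
eef_pos: [634.3, -183.3, 99.3]
tcp_rot: [3.14, 0.001, -1.271]
contact_force: [0.4, -0.5, 0.1]
opening: 0.341
grasp_force: 99.0
```

```bash
python3 lid.py i|head -1; python3 ecc.py i|grep side; python3 -c "
from h import *
a=r.grab_frame('wrist')
hsv=cv2.cvtColor(a,cv2.COLOR_BGR2HSV);m=cv2.inRange(hsv,(35,100,25),(55,255,255));k,l,st,c=cv2.connectedComponentsWithStats(m);print(st[1+st[1:,4].argsort()[::-1][:2]])"
```

```text
32.9 [ 634.3 -183.3   99.3] box xy -2.5022715578629473 -190.91924856902259 [ 0.4 -0.5  0.1] [ 3.140e+00  1.000e-03 -1.271e+00]
i side right shift [ 0.44 -2.9 ] rise est 8.6 0.923
i side left shift [ 0.34 -2.87] rise est 8.8 0.923
[[ 245  270   80   85 6062]
 [ 315   36  132   95 6031]]
```

>>> servo_tool:
  deltas:
    - {"x": -1.4, "y": 13.1, "z": -10, "rx": 0, "ry": 0, "rz": -0.005, "gripper": -1}
    - {"x": -1.4, "y": 13.1, "z": -20, "rx": 0, "ry": 0, "rz": -0.005, "gripper": -1}
    - {"x": -1.4, "y": 13.1, "z": -27, "rx": 0, "ry": 0, "rz": -0.005, "gripper": -1}
    - {"x": -1.4, "y": 13.1, "z": -29, "rx": 0, "ry": 0, "rz": -0.005, "gripper": -1}
    - {"x": -1.4, "y": 13.1, "z": -30, "rx": 0, "ry": 0, "rz": -0.005, "gripper": -1}
    - {"x": -1.4, "y": 13.1, "z": -30.7, "rx": 0, "ry": 0, "rz": -0.005, "gripper": -1}
    - {"x": -1.4, "y": 13.1, "z": -30.7, "rx": 0, "ry": 0, "rz": -0.005, "gripper": -1}

```text
clock: 33.75
eef_pos: [633.4, -170.6, 69.2]
tcp_rot: [-3.141, -0.0, -1.28]
contact_force: [0.1, 0.5, -0.2]
opening: 0.34
grasp_force: 99.2
```

>>> servo_tool:
  deltas:
    - {"x": -2.1, "y": 6.7, "z": 0, "rx": 0, "ry": 0, "rz": 0, "gripper": -1}
    - {"x": -4.1, "y": 13.4, "z": 0, "rx": 0, "ry": 0, "rz": 0, "gripper": -1}
    - {"x": -6.1, "y": 20.1, "z": 0, "rx": 0, "ry": 0, "rz": 0, "gripper": -1}
    - {"x": -8.2, "y": 26.8, "z": 0, "rx": 0, "ry": 0, "rz": 0, "gripper": -1}
    - {"x": -10.2, "y": 33.5, "z": 0, "rx": 0, "ry": 0, "rz": 0, "gripper": -1}
    - {"x": -12.2, "y": 40.2, "z": 0, "rx": 0, "ry": 0, "rz": 0, "gripper": -1}
    - {"x": -14.2, "y": 46.9, "z": 0, "rx": 0, "ry": 0, "rz": 0, "gripper": -1}
    - {"x": -15.7, "y": 51.7, "z": 0, "rx": 0, "ry": 0, "rz": 0, "gripper": -1}
    - {"x": -15.7, "y": 51.7, "z": 0, "rx": 0, "ry": 0, "rz": 0, "gripper": -1}
    - {"x": -15.7, "y": 51.7, "z": 0, "rx": 0, "ry": 0, "rz": 0, "gripper": -1}

```text
clock: 34.75
eef_pos: [617.5, -118.3, 69.1]
tcp_rot: [3.142, 0.001, -1.28]
contact_force: [-0.1, 3.2, 4.2]
opening: 0.339
grasp_force: 99.2
```

>>> servo_tool:
  deltas:
    - {"x": -0.9, "y": 2.9, "z": 0, "rx": 0, "ry": 0, "rz": 0, "gripper": -1}
    - {"x": -1.8, "y": 5.8, "z": 0, "rx": 0, "ry": 0, "rz": 0, "gripper": -1}
    - {"x": -2.7, "y": 8.7, "z": 0, "rx": 0, "ry": 0, "rz": 0, "gripper": -1}
    - {"x": -3.8, "y": 12.4, "z": 0, "rx": 0, "ry": 0, "rz": 0, "gripper": -1}
    - {"x": -3.8, "y": 12.4, "z": 0, "rx": 0, "ry": 0, "rz": 0, "gripper": -1}
    - {"x": -3.8, "y": 12.4, "z": 0, "rx": 0, "ry": 0, "rz": 0, "gripper": -1}

```text
clock: 35.35
eef_pos: [614.6, -107.2, 69.3]
tcp_rot: [-3.14, -0.002, -1.28]
contact_force: [2.1, -5.8, 2.0]
opening: 0.341
grasp_force: 99.5
```

>>> servo_tool:
  deltas:
    - {"x": 2.9, "y": -9.6, "z": 0.5, "rx": 0, "ry": 0, "rz": 0, "gripper": -1}
    - {"x": 5.8, "y": -19.1, "z": 0.5, "rx": 0, "ry": 0, "rz": 0, "gripper": -1}
    - {"x": 14, "y": -46, "z": 0.5, "rx": 0, "ry": 0, "rz": 0, "gripper": -1}
    - {"x": 23, "y": -77, "z": 1, "rx": 0, "ry": 0, "rz": 0, "gripper": -1}
    - {"x": 22, "y": -80, "z": 40, "rx": 0, "ry": 0, "rz": 0, "gripper": -1}
    - {"x": 20, "y": -95, "z": 85, "rx": 0, "ry": 0, "rz": 0, "gripper": -1}
    - {"x": 15, "y": -110, "z": 130, "rx": 0, "ry": 0, "rz": 0.14, "gripper": -1}

```text
clock: 36.05
eef_pos: [628.1, -217.3, 199.2]
tcp_rot: [3.14, 0.002, -1.14]
contact_force: [1.0, 0.6, -1.5]
opening: 0.34
grasp_force: 99.1
```

>>> servo_tool:
  deltas:
    - {"x": -15, "y": 30, "z": 0, "rx": 0, "ry": 0, "rz": 0.14, "gripper": -1}
    - {"x": -20, "y": 70, "z": 0, "rx": 0, "ry": 0, "rz": 0.28, "gripper": -1}
    - {"x": -20, "y": 115, "z": 0, "rx": 0, "ry": 0, "rz": 0.42, "gripper": -1}
    - {"x": -20, "y": 160, "z": 0, "rx": 0, "ry": 0, "rz": 0.56, "gripper": -1}
    - {"x": -20, "y": 205, "z": 0, "rx": 0, "ry": 0, "rz": 0.7, "gripper": -1}
    - {"x": -20, "y": 250, "z": 0, "rx": 0, "ry": 0, "rz": 0.84, "gripper": -1}
    - {"x": -15, "y": 295, "z": 0, "rx": 0, "ry": 0, "rz": 0.936, "gripper": -1}
    - {"x": -5, "y": 340, "z": 0, "rx": 0, "ry": 0, "rz": 0.936, "gripper": -1}
    - {"x": 5, "y": 385, "z": 0, "rx": 0, "ry": 0, "rz": 0.936, "gripper": -1}
    - {"x": 15, "y": 430, "z": 0, "rx": 0, "ry": 0, "rz": 0.936, "gripper": -1}

```text
clock: 37.05
eef_pos: [643.9, 214.8, 198.4]
tcp_rot: [3.141, 0.001, -0.204]
contact_force: [-0.2, 0.0, -0.9]
opening: 0.339
grasp_force: 99.0
```

```bash
python3 lid.py k|head -1; python3 ecc.py k|grep side
```

```text
37.05 [643.9 214.8 198.4] box xy 122.40948363757786 187.23814836144618 [-0.2  0.  -0.9] [ 3.141e+00  1.000e-03 -2.040e-01]
k side right shift [ 0.79 -2.92] rise est 8.7 0.973
k side left shift [-0.31 -3.29] rise est 10.0 0.973
```

>>> servo_tool:
  deltas:
    - {"x": 10, "y": 48, "z": 0, "rx": 0, "ry": 0, "rz": 0, "gripper": -1}
    - {"x": 19.8, "y": 95, "z": 0, "rx": 0, "ry": 0, "rz": 0, "gripper": -1}
    - {"x": 19.8, "y": 97.2, "z": -45, "rx": 0, "ry": 0, "rz": 0, "gripper": -1}
    - {"x": 19.8, "y": 97.2, "z": -90, "rx": 0, "ry": 0, "rz": 0, "gripper": -1}
    - {"x": 19.8, "y": 97.2, "z": -135, "rx": 0, "ry": 0, "rz": 0, "gripper": -1}
    - {"x": 19.8, "y": 97.2, "z": -170, "rx": 0, "ry": 0, "rz": 0, "gripper": -1}
    - {"x": 19.8, "y": 97.2, "z": -183, "rx": 0, "ry": 0, "rz": 0, "gripper": -1}
    - {"x": 19.8, "y": 97.2, "z": -188, "rx": 0, "ry": 0, "rz": 0, "gripper": -1}
    - {"x": 19.8, "y": 97.2, "z": -190, "rx": 0, "ry": 0, "rz": 0, "gripper": -1}
    - {"x": 19.8, "y": 97.2, "z": -190, "rx": 0, "ry": 0, "rz": 0, "gripper": -1}

```text
clock: 38.15
eef_pos: [664.9, 311.1, 10.8]
tcp_rot: [-3.14, -0.002, -0.204]
contact_force: [-0.1, -0.6, -0.8]
opening: 0.337
grasp_force: 99.6
```

>>> servo_tool:
  deltas:
    - {"x": 0, "y": 0, "z": -1, "rx": 0, "ry": 0, "rz": 0, "gripper": -1}
    - {"x": 0, "y": 0, "z": -1, "rx": 0, "ry": 0, "rz": 0, "gripper": -1}

```text
clock: 38.35
eef_pos: [664.4, 311.1, 9.4]
tcp_rot: [-3.14, -0.002, -0.204]
contact_force: [-0.3, -0.2, -0.7]
opening: 0.338
grasp_force: 99.6
```

Lower another 2 mm, release and retreat.

>>> servo_tool:
  deltas:
    - {"x": 0, "y": 0, "z": -1.2, "rx": 0, "ry": 0, "rz": 0, "gripper": -1}
    - {"x": 0, "y": 0, "z": -2.3, "rx": 0, "ry": 0, "rz": 0, "gripper": -1}
    - {"x": 0, "y": 0, "z": -2.3, "rx": 0, "ry": 0, "rz": 0, "gripper": -1}
    - {"x": 0, "y": 0, "z": -2.3, "rx": 0, "ry": 0, "rz": 0, "gripper": 0.6}
    - {"x": 0, "y": 0, "z": -2.3, "rx": 0, "ry": 0, "rz": 0, "gripper": 0.6}
    - {"x": 0, "y": 0, "z": -2.3, "rx": 0, "ry": 0, "rz": 0, "gripper": 0.6}
    - {"x": 0, "y": 0, "z": -2.3, "rx": 0, "ry": 0, "rz": 0, "gripper": 0.6}
    - {"x": 0, "y": 0, "z": 30, "rx": 0, "ry": 0, "rz": 0, "gripper": 0.6}
    - {"x": 0, "y": 0, "z": 75, "rx": 0, "ry": 0, "rz": 0, "gripper": 0.6}
    - {"x": 0, "y": 0, "z": 120, "rx": 0, "ry": 0, "rz": 0, "gripper": 0.6}

```text
clock: 39.35
eef_pos: [663.0, 310.5, 128.4]
tcp_rot: [3.14, 0.001, -0.204]
contact_force: [0.6, 0.6, 0.5]
opening: 0.797
grasp_force: 0.0
```

>>> servo_tool:
  deltas:
    - {"x": -40, "y": 0, "z": 45, "rx": 0, "ry": 0, "rz": 0, "gripper": 0.6}
    - {"x": -80, "y": 0, "z": 90, "rx": 0, "ry": 0, "rz": 0, "gripper": 0.6}
    - {"x": -120, "y": 20, "z": 90, "rx": 0, "ry": 0, "rz": 0, "gripper": 0.6}
    - {"x": -165, "y": 40, "z": 90, "rx": 0, "ry": 0, "rz": 0, "gripper": 0.6}
    - {"x": -210, "y": 60, "z": 90, "rx": 0, "ry": 0, "rz": 0, "gripper": 0.6}
    - {"x": -250, "y": 80, "z": 90, "rx": 0, "ry": 0, "rz": 0, "gripper": 0.6}
    - {"x": -250, "y": 80, "z": 90, "rx": 0, "ry": 0, "rz": 0, "gripper": 0.6}

```text
clock: 40.05
eef_pos: [408.9, 392.4, 218.1]
tcp_rot: [3.141, 0.002, -0.201]
contact_force: [0.8, -0.7, 0.1]
opening: 0.797
grasp_force: 0.0
```

```bash
python3 lid.py z|head -1; python3 ecc.py z; python3 - <<'E'
from h import *
p=r.camera_params('wrist');w=r.grab_frame('wrist')
a=cv2.imread('pics/top_z.png')[110:250,165:445];b=cv2.imread('pics/side_z.png')[140:300,230:430]
cv2.imwrite('pics/fin.png',cv2.convertScaleAbs(np.vstack([cv2.resize(a,(600,300),interpolation=2),cv2.resize(b,(600,300),interpolation=2)]),alpha=1.3))
E
```

```text
40.05 [408.9 392.4 218.1] box xy -50.846415488583546 425.46032725124246 [ 0.8 -0.7  0.1] [ 3.141e+00  2.000e-03 -2.010e-01]
z side right shift [ 0.82 -2.87] rise est 8.6 0.968
z side left shift [-0.27 -3.33] rise est 10.2 0.968
z top right shift [ 0.9  -0.83] rise est 11.1 0.977
z top left shift [ 0.36 -0.86] rise est 11.8 0.977
```

View pics/fin.png

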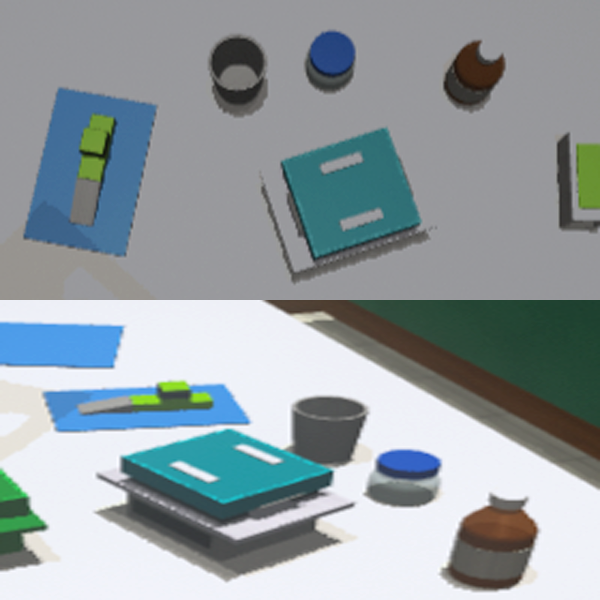

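The wedge lies flat and wholly on the small mat, at (95,170). The lid is raised on both sides and the cup, jar and bottle stand as before. I'll hand it in.

```bash
python3 -c "
from rig import r
print(r.sign_off())"
```

```text
the job is handed in; nothing more can be done
None
```

The job is handed in at about 40 s: both lid sides are up about 10 mm by wedge depth (8.6 mm right and 10.2 mm left above their starting height in the side camera), never more than about 5 mm apart by the same reckoning, and the wedge lies flat on the small blue mat with the cup, bottle and jar undisturbed.

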